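Load a turned bush into the three-point nest of a drilling jig

TASK

Load the turned bush into the drilling jig: stand it on the jig's base and, with the clamp still open, nudge it in under the drill plate until it bears on both ball-nosed rest buttons, pressed home with about 5 N on each; how far back they stand differs from job to job, so go by feel. Then swing the clamp in by its black knob until the nose bears on the bush with about 5 N, so that it stays clamped at all three points when you let go. Be gentle: never more than 8 N at any of the three contacts, and leave the other things on the desk alone.

Things in the scene. Friction and masses are not known exactly. Their poses are not given: they have to be found in the camera images.
- bush: the turned metal bush, loose, standing upright on the sheets of paper (7 mm above the desk), 0.2 to 0.3 kg: body 40 mm in diameter and 22 mm high (a fine groove round it), on it a coaxial neck 22 mm in diameter and 14 mm high, 36 mm in all, dark bore mouth on top. Origin: centre of its underside, z up along its axis.
- jig: a drilling jig fixed to the desk. Origin: centre of the underside of its flat steel base (168 mm along x, 128 along y, 14 thick); x points from the open front to the grey head at the back, y to the left, z up. All is symmetrical about y = 0 but the clamp. Ground base, polished buttons and clamp nose have a friction of about 0.2, all else about 0.6; contacts are hard (about 0.05 mm per N).
- lane (a point): point on top of the base, 40 mm before the jig's origin (jig x = -40, y = 0, z = 14 mm), axes as the jig's: middle of the clear lane (jig x -75 to -12) where the bush can be stood before it is nudged along +x into the nest. With the clamp open beyond 1.7 rad its knob (top 72 mm above the desk) is 55 mm or more to the left of y = 0, and its nose, low, 30 mm.
- nest (a point): nominal seat on top of the base (jig x = 18, y = 0, z = 14), axes as the jig's. Two fixed ball-nosed buttons point at the true seat axis, 20 mm from it, 57 degrees left and right of +x, 11 mm above the base: a bush pushed along +x at y = 0 rests on both, each with 0.6 to 0.9 of the push (rest: friction). Their head is locked up to 10 mm before or behind nominal: not reported, to be felt.
- plate (a point): front edge of the head's overhanging drill plate, at nominal setting (jig x = 6, y = 0, z = 54 mm), axes as the jig's: 12 mm before the seat axis, 30 mm wide, its underside 40 mm above the base. Highest point of the head (guide collar, column) 78 mm above the desk, column 66 mm wide, 28 mm behind the seat axis. Like the buttons up to 10 mm off.
- clamp (a joint): swing clamp: level steel arm on a pivot at jig x = -13, y = 52 mm. Rad: 0 = arm along jig -y, across the front of the seat; grows as it opens; 1.57 = along jig -x. Range -0.25 to 2.3. Its ball nose, 52 mm from the pivot, 11 mm above the base, meets a nominally seated bush at 0, others at -0.2 to 0.2. Stiff pivot: 3 to 4 N at the knob moves it; it stays where left, holding up to 5 N at the nose.
- clamp_knob (a point): centre of the clamp's upright black knob, 16 mm in diameter and 24 mm high, on a 10 mm post at the arm's free end, 92 mm from the pivot; the point is 60 mm above the desk, the top of the knob 72 mm, the arm below it spans 20 to 31 mm above the desk; z up.
- nut_big: large hexagon nut, 22x24x12 mm, loose, near the bush; bystander. Origin: centre of its underside.
- nut_small: small hexagon nut, 19x22x12 mm, loose; bystander. Origin: centre of its underside.
- pliers: black-handled pliers lying flat, 61x163x14 mm, long along their y; bystander. Origin: centre of the underside.
- rule: steel rule with a black stop block, 25x300x11 mm, long along its y; bystander. Origin: centre of the underside.
- torch: black pocket torch lying flat, 26x120x23 mm; bystander. Origin: centre of the underside.
- block: small steel block, 30x50x25 mm, loose, beside the jig; bystander. Origin: centre of its underside.
Mind the look-alikes: they are no part of the job. What is shaped like the bush but turquoise is not meant.

How it is judged:
By the outcome, as a careful person would: the job done as asked, in the order asked, and still so for the second after the job is handed in, with the robot touching nothing.
It also fails if it takes over 72 s, if anything falls off the work surface, if the arm or the gripper's body presses on something with over 40 N, if the wrist force passes 120 N, or if a joint passes its speed limit or range.

ROBOT

A 7-joint arm with a two-finger parallel gripper is mounted at the origin on a cart in front of the work surface, level with it; the furniture and walls round the work are solid. World frame = base frame: x ahead of the robot, y to its left, z up, the work surface at z = 0. Lengths are in mm, angles in rad, forces in N, time in s.
With the tool pointing down it reaches from about 400 to 875 mm from the base axis. Payload 4.4 kg.
Tool frame: the origin (TCP) lies midway between the tips of the shut fingers; the grasp point (between the pads) lies 19 mm behind it; z points along the fingers, y is the line along which they close (so a half turn about z gives the same grasp; the last joint's range is limited). The gripper opens to 85 mm and grips with 20 to 120 N. Pads are 22 mm wide; open, the fingers measure 114 mm over their backs; the gripper's body (76 mm by 85 mm) begins 54 mm behind the grasp point. The pads swing forward as they close: fully open they stand 13 mm farther back than shut.
Start: joints at [-1.328, 0.628, 0.038, 1.517, -0.027, 0.996, -0.02], TCP at [197.521, 619.276, 231.313] pointing down, gripper open.
Joint ranges: [-3.06, 3.06], [-0.37, 2.12], [-1.25, 1.32], [0.18, 2.47], [-1.1, 4.24], [0.23, 1.98], [-2.94, 2.94]. Speed limits (rad/s): [2.57, 2.57, 3.14, 3.14, 3.14, 3.14, 3.14].

INTERFACE

Orientations are given as [roll, pitch, yaw] about the fixed x, y, z axes, in that order (R = Rz(yaw) Ry(pitch) Rx(roll)).
In Python, from cell import monitor, cams, ctrl gives the robot as it stands.
- The arm moves only by the tool drive_tool, never from a script. Its argument "motion" is a list of rows, each an object with "fingers": the opening, from 0 (shut) to 1 (fully open); "linear": the shift along the tool's x, y, z in m, a list of three; "twist": the turn about the tool's z in rad. In form: [{"fingers": fingers, "linear": [x, y, z], "twist": twist}, ...]. A call has 1 to 5 rows; each row shifts and turns the commanded pose from where the row before left it, along the tool's axes as they then stand; what a row does not reach is not made up. A row lasts 1/12 s, in which the tool goes at most 41.7 mm and 7.16 degrees, less where a joint would pass 70% of its speed; a pose out of reach is approached as far as the arm can. A call with a gripper value outside its range is refused whole. The fingers move at their own pace and stop on an object; the grip force is fixed at half the most. Time passes only in rows, so rows that do not move let the fingers close. It gives the time, the measured TCP pose, the force, the opening and the grip force at its end, in the units of the state.
- monitor.read_state(): the state, without advancing time (a new reading comes with each control period).
- cams.get_image(name): name is "side" or "top"; returns a dict with "color" (400x640x3 uint8, blue, green, red), "K" (3x3 intrinsics, pixels), "R" (3x3) and "t" (3): a world point X has camera coordinates R X + t. Camera axes: x right, y down, z forward; pixel columns grow to the right and rows downward; lengths in mm; the calibration is good to about 2 mm. A picture is of the moment at which its call begins. There is no depth.
- ctrl.finish_job(): hands the job in; it is judged then, once.
The state is a dict: "clock": time; "qpos": joint angles; "qd": joint speeds; "tau": joint torques, N m; "eef_pos": TCP position; "tool_rot": TCP orientation; "force": force on the tool from outside, world axes, zero at the start; "torque": the same for the moment, N m; "width": finger opening in mm; "gripper_force": force on a finger pad.
Only numpy, scipy, OpenCV 4.12 (cv2) and the standard library are available. Lean on these libraries where they do the work, as an engineer would, in place of code of your own. Each camera call takes 0.05 s, during which the arm holds its last target. There are 200 camera calls.

## Working session

There is one attempt and no reset: what is moved stays moved. The work goes in short steps, Python scripts to look and compute and a tool call to move; the robot and the scene stay as the last step left them, time stands still between calls to the robot, and variables do not carry over. Pictures are saved under pics/ and viewed, at most 10 in all, crops included, and the job is handed in when it is done.

Besides the shell and the picture viewer there is one more tool, called after "Request:" by a JSON object that holds its "api" and its "payload". drive_tool: Moves the arm, as the interface text tells. Its arguments: {"type":"object","properties":{"motion":{"type":"array"}},"required":["motion"]}

```bash
mkdir -p pics; ls; cat > h.py <<'E'
import numpy as np, cv2
from cell import monitor, cams, ctrl
def shot(n,f):
    im=cams.get_image(n); cv2.imwrite(f,im["color"]); np.savez(f[:-4],**{k:np.array(im[k]) for k in("color","K","R","t")}); return im
def load(f): return np.load(f)
def ray(im,p,z):
    K,R,t=im["K"],im["R"],im["t"]
    c=-R.T@t; d=R.T@np.linalg.inv(K)@np.array([p[0],p[1],1.])
    return c+d*(z-c[2])/d[2]
def proj(im,X):
    q=im["K"]@(im["R"]@np.array(X,float)+im["t"]); return q[:2]/q[2]
def tri(ims,ps):
    A=np.zeros((3,3));b=np.zeros(3)
    for im,p in zip(ims,ps):
        c=-im["R"].T@im["t"]; d=im["R"].T@np.linalg.inv(im["K"])@np.array([p[0],p[1],1.]); d/=np.linalg.norm(d)
        M=np.eye(3)-np.outer(d,d);A+=M;b+=M@c
    return np.linalg.solve(A,b)
E
python3 - <<'E'
from h import *
for n in("top","side"):
    im=shot(n,f"pics/{n}0.png"); print(n,-im["R"].T@im["t"],im["R"][2],im["K"][0])
print(monitor.read_state())
E
```

```text
pics
top [ 503.73343978   18.31533696 1699.93950965] [ 0.06802246 -0.00134247 -0.99768289] [510.11489379   0.         310.75884289]
side [ 332.44280562 -805.47492961  888.38073106] [ 0.21220284  0.70388612 -0.67787482] [422.91157841   0.         307.65425831]
{'clock': 0.1, 'qpos': array([-1.32778178,  0.62924757,  0.03847146,  1.51820684, -0.02698954,
        0.99631962, -0.01997511]), 'qd': array([ 1.77040184e-03, -8.62992843e-04, -8.88710656e-04, -3.19186149e-03,
       -2.41383375e-03, -1.96893935e-05,  2.28670002e-04]), 'tau': array([ 3.78825134e-03, -5.64531505e+01,  1.23086058e+00, -1.93974102e+01,
        1.13270996e-02,  5.46884519e-03,  3.40890085e-05]), 'eef_pos': array([197.37970876, 618.74855683, 230.50503361]), 'tool_rot': array([-3.13993041e+00,  3.95671664e-05,  2.83278850e+00]), 'force': array([-0.03683157, -0.49538357,  0.10857069]), 'torque': array([ 0.03126657, -0.04887306,  0.02104424]), 'gripper_force': 0.0, 'width': 85.54588895967274}
```

View pics/top0.png

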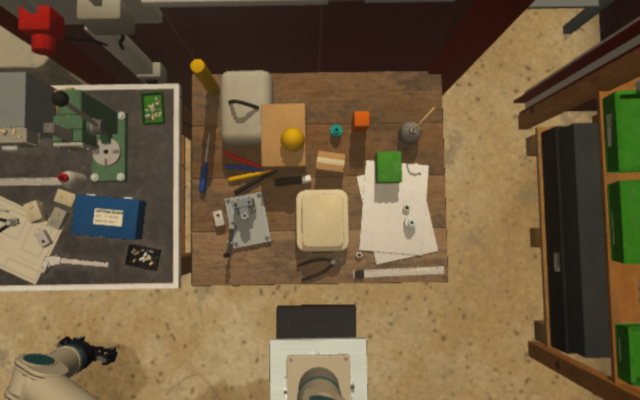

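View pics/side0.png

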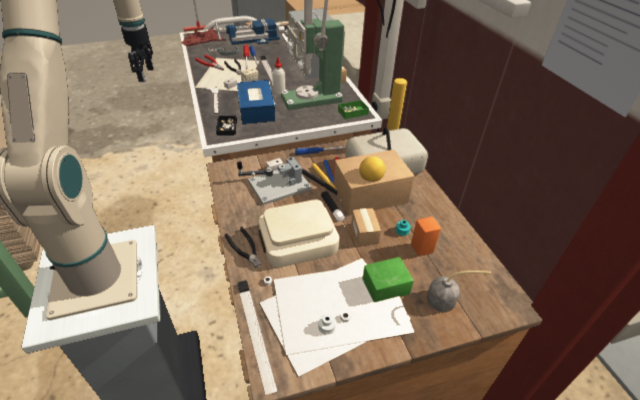

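The top view shows the jig at (247,220), the bush on the paper at (409,225) and nut_big at (406,209). nut_small is at (359,254), the turquoise look-alike at (336,130), the pliers at (320,268), the rule at (400,272) and the block at (220,217). In the side view the bush is at (327,323), nut_big at (346,316), the turquoise part at (403,228) and the jig at (280,178).

Candidates for the bush, by top pixel: metal part at (409,225), nuts at (406,209) and (359,254), turquoise bush at (336,130), grey pot at (409,131). I choose (409,225) and will check it with a close crop.

```bash
python3 - <<'E'
from h import *
t=load("pics/top0.npz");s=load("pics/side0.npz")
def crop(im,x,y,w,h,W,H): return cv2.resize(im["color"][y:y+h,x:x+w],(W,H),interpolation=cv2.INTER_CUBIC)
a=crop(t,210,180,70,84,350,420); b=crop(s,232,140,90,84,450,420)
cv2.imwrite("pics/jig.png",np.hstack([a,b]))
a=crop(t,390,195,40,42,400,420); b=crop(s,310,300,40,42,400,420)
cv2.imwrite("pics/bush.png",np.hstack([a,b]))
for n,p,q in[("bush",(409,223),(327,319)),("nut",(406,209),(346,315))]: print(n,tri([t,s],[p,q]),ray(t,p,30),ray(s,q,30))
E
```

```text
bush [ 527.23880545 -304.56147917   30.97580217] [ 523.47028009 -303.63104867   30.        ] [ 531.30009598 -304.91627468   30.        ]
nut [ 575.11236536 -299.15230399   18.11849937] [ 569.41544555 -295.15832818   30.        ] [ 577.08289811 -307.41242463   30.        ]
```

View pics/jig.png

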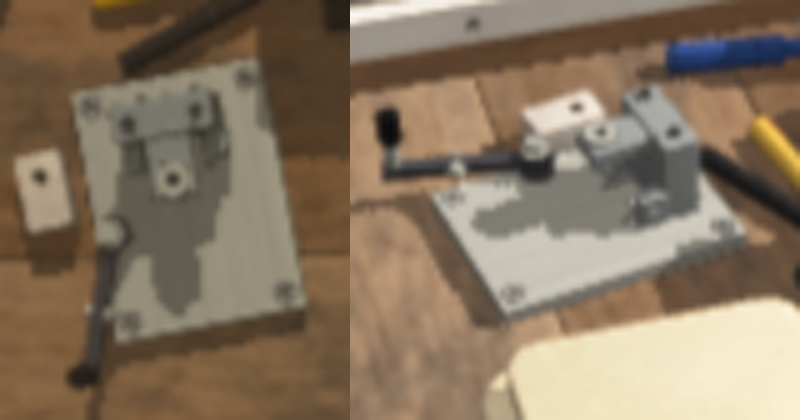

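View pics/bush.png

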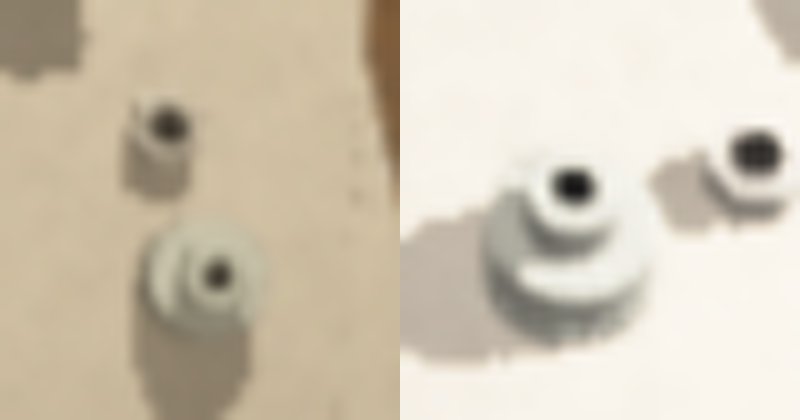

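The bush crop confirms the stepped metal bush with its dark bore, at top ≈(411,222) and side ≈(327,318); nut_big is 15 px further up. The jig crop shows the open clamp along jig -x, with its knob at top ≈(226,255). The plate collar is at ≈(244,215), and the base corners are visible. Now I'll measure these.

```bash
python3 - <<'E'
from h import *
t=load("pics/top0.npz");s=load("pics/side0.npz")
def dark(im,x,y,r,thr):
    g=cv2.cvtColor(im["color"],cv2.COLOR_BGR2GRAY).astype(float)[y-r:y+r+1,x-r:x+r+1]
    w=np.clip(thr-g,0,None); yy,xx=np.mgrid[-r:r+1,-r:r+1]; return np.array([x+(w*xx).sum()/w.sum(),y+(w*yy).sum()/w.sum()])
for n,p,q in[("bush",(411,222),(327,318)),("nut",(406,207),(345,315))]:
    a=dark(t,*p,2,130);b=dark(s,*q,3,130);X=tri([t,s],[a,b]);print(n,a,b,X.round(1),proj(t,X)-a,proj(s,X)-b)
T=lambda u,v:np.array([210+(u+.5)/5-.5,180+(v+.5)/5-.5])
S=lambda u,v:np.array([232+(u-350+.5)/5-.5,140+(v+.5)/5-.5])
for n,a,b in[("screwFL",T(128,322),S(453,197)),("screwFR",T(285,290),S(512,300)),("screwBR",T(245,77),S(722,232)),("collar",T(172,180),S(602,132)),("headL",T(127,124),S(644,95)),("headR",T(196,110),S(674,133)),("pivot",T(112,235),S(537,150)),("knobtop",T(83,376),S(387,114)),("block",T(40,177),S(578,107))]:
    X=tri([t,s],[a,b]);print(n,X.round(1),(proj(t,X)-a).round(1),(proj(s,X)-b).round(1))
C=np.array([ray(t,T(*p),14)[:2] for p in[(74,93),(258,60),(305,303),(115,340)]]);print(C.round(1),C.mean(0),[np.linalg.norm(C[i]-C[i-1]).round(1) for i in range(4)])
print(cv2.minAreaRect(C.astype(np.float32)))
d=C[0]-C[3]+C[1]-C[2];e=C[0]-C[1]+C[3]-C[2];print("yaw",np.arctan2(d[1],d[0]),np.arctan2(-e[0],e[1]))
Cs=np.array([ray(s,S(*p),14)[:2] for p in[(433,195),(508,313),(745,235)]]);print(Cs.round(1),(Cs[0]+Cs[2])/2)
E
```

```text
bush [411.40756303 222.14705882] [326.93120805 318.1409396 ] [ 527.5 -309.6   42.3] [ 0.12216137 -0.46757417] [-0.68771517  0.03401528]
nut [406.46832579 207.2081448 ] [345.28082192 314.92328767] [ 577.3 -299.6   18.3] [ 0.13929094 -0.46527159] [-0.68021298  0.02752258]
screwFL [465.4 267.4  11.6] [ 0.1 -0.4] [-0.4  0. ]
screwFR [483.3 164.4   6.1] [-0.  0.] [ 0. -0.]
screwBR [625.7 189.3   7. ] [ 0.1 -0.2] [-0.2  0. ]
collar [557.4 229.5  72.9] [ 0.1 -0.7] [-0.7  0. ]
headL [592.9 257.9  74. ] [ 0.1 -0.5] [-0.5  0. ]
headR [600.9 213.8  74.3] [ 0.1 -0.4] [-0.4  0. ]
pivot [523.3 274.3  32.4] [ 0.1 -0.7] [-0.7  0. ]
knobtop [432.5 287.5  71.6] [ 0.  -0.3] [-0.3  0. ]
block [562.2 322.6  24.2] [ 0.1 -0.6] [-0.6  0. ]
[[615.7 302.1]
 [635.6 180.1]
 [474.6 150.7]
 [452.4 275.9]] [544.58381468 227.19986735] [np.float64(165.4), np.float64(123.7), np.float64(163.7), np.float64(127.2)]
((544.91650390625, 227.7427520751953), (165.35816955566406, 127.21580505371094), 10.049882888793945)
yaw 0.16961072377838637 0.16867021639420107
[[454.3 269.8]
 [477.  144.8]
 [637.4 174.3]] [545.81700212 222.07252707]
```

Measurements agree with the text. The bush top is at z=42.3 (expected 43) at (527.5,-309.6). The jig origin is about (545,226.7), yaw 0.172, base 165x127, and the pivot lands at jig (-13,51). The clamp stands at about 1.89 rad. Next, a small planner to work out rows.

```bash
cat >> h.py <<'E'
def plan(way,f=1.0,n=5,start=None):
    """way: list of (x,y,z,yaw,rows) in mm; prints rows from the measured pose"""
    import json
    s=monitor.read_state()
    p=np.array([*s["eef_pos"],s["tool_rot"][2]]) if start is None else np.array(start,float)
    rows=[]
    for w in way:
        q0=p.copy();N=w[4]
        for i in range(N):
            tgt=q0+(np.array(w[:4])-q0)*(i+1)/N; d=tgt-p; c,sn=np.cos(p[3]),np.sin(p[3])
            l=[round((c*d[0]+sn*d[1])/1e3,4),round((sn*d[0]-c*d[1])/1e3,4),round(-d[2]/1e3,4)]; tw=round(-d[3],3)
            rows.append({"fingers":f,"linear":l,"twist":tw})
            p=p+np.array([c*l[0]+sn*l[1],sn*l[0]-c*l[1],-l[2],-tw/1e3])*1e3 if 0 else np.array([p[0]+1e3*(c*l[0]+sn*l[1]),p[1]+1e3*(sn*l[0]-c*l[1]),p[2]-1e3*l[2],p[3]-tw])
    for i in range(0,len(rows),n): print(json.dumps(rows[i:i+n]))
J=np.array([545,226.7]);JY=0.172
def j2w(x,y):
    c,s=np.cos(JY),np.sin(JY); return J+[c*x-s*y,s*x+c*y]
def w2j(X):
    c,s=np.cos(JY),np.sin(JY); d=np.array(X[:2])-J; return np.array([c*d[0]+s*d[1],-s*d[0]+c*d[1]])
E
sed -i 's/^            p=p+.* if 0 else /            p=/' h.py
python3 -c "
from h import *
plan([(450,300,230,1.6,13),(527.5,-309.6,160,0,17)])"
```

```text
[{"fingers": 1.0, "linear": [-0.026, -0.0175, 0.0], "twist": 0.095}, {"fingers": 1.0, "linear": [-0.0275, -0.0149, 0.0001], "twist": 0.095}, {"fingers": 1.0, "linear": [-0.0288, -0.0122, 0.0], "twist": 0.094}, {"fingers": 1.0, "linear": [-0.0298, -0.0095, 0.0001], "twist": 0.095}, {"fingers": 1.0, "linear": [-0.0306, -0.0066, -0.0], "twist": 0.095}]
[{"fingers": 1.0, "linear": [-0.031, -0.0037, 0.0], "twist": 0.095}, {"fingers": 1.0, "linear": [-0.0313, -0.0007, 0.0001], "twist": 0.095}, {"fingers": 1.0, "linear": [-0.0312, 0.0023, 0.0], "twist": 0.095}, {"fingers": 1.0, "linear": [-0.0309, 0.0052, 0.0], "twist": 0.094}, {"fingers": 1.0, "linear": [-0.0302, 0.008, 0.0001], "twist": 0.095}]
[{"fingers": 1.0, "linear": [-0.0293, 0.0109, 0.0], "twist": 0.095}, {"fingers": 1.0, "linear": [-0.0282, 0.0137, 0.0001], "twist": 0.095}, {"fingers": 1.0, "linear": [-0.0267, 0.0162, 0.0], "twist": 0.095}, {"fingers": 1.0, "linear": [-0.036, 0.0035, 0.0041], "twist": 0.094}, {"fingers": 1.0, "linear": [-0.0355, 0.0069, 0.0041], "twist": 0.094}]
[{"fingers": 1.0, "linear": [-0.0346, 0.0102, 0.0042
[... 312 characters left out ...]
rs": 1.0, "linear": [-0.0262, 0.0249, 0.0041], "twist": 0.094}, {"fingers": 1.0, "linear": [-0.0239, 0.0271, 0.0042], "twist": 0.094}, {"fingers": 1.0, "linear": [-0.0212, 0.0293, 0.0041], "twist": 0.094}, {"fingers": 1.0, "linear": [-0.0183, 0.0312, 0.0041], "twist": 0.094}, {"fingers": 1.0, "linear": [-0.0154, 0.0327, 0.0041], "twist": 0.094}]
[{"fingers": 1.0, "linear": [-0.0122, 0.034, 0.0041], "twist": 0.094}, {"fingers": 1.0, "linear": [-0.0089, 0.035, 0.0042], "twist": 0.094}, {"fingers": 1.0, "linear": [-0.0056, 0.0357, 0.0041], "twist": 0.095}, {"fingers": 1.0, "linear": [-0.0022, 0.0361, 0.0041], "twist": 0.094}, {"fingers": 1.0, "linear": [0.0011, 0.0361, 0.0041], "twist": 0.094}]
```

Request:
{"api": "drive_tool", "payload": {"motion": [{"fingers": 1.0,"linear": [-0.026,-0.0175,0.0],"twist": 0.095},{"fingers": 1.0,"linear": [-0.0275,-0.015,0.0],"twist": 0.095},{"fingers": 1.0,"linear": [-0.029,-0.012,0.0],"twist": 0.095},{"fingers": 1.0,"linear": [-0.03,-0.0095,0.0],"twist": 0.095},{"fingers": 1.0,"linear": [-0.0305,-0.0065,0.0],"twist": 0.095}]}}

```text
clock: 0.52
eef_pos: [295.7, 495.0, 231.0]
tool_rot: [-3.141, 0.0, 2.353]
force: [-0.1, 0.5, 0.2]
width: 85.3
gripper_force: 0.0
```

Request:
{"api": "drive_tool", "payload": {"motion": [{"fingers": 1.0,"linear": [-0.031,-0.0035,0.0],"twist": 0.095},{"fingers": 1.0,"linear": [-0.0315,-0.0005,0.0],"twist": 0.095},{"fingers": 1.0,"linear": [-0.031,0.0025,0.0],"twist": 0.095},{"fingers": 1.0,"linear": [-0.031,0.005,0.0],"twist": 0.095},{"fingers": 1.0,"linear": [-0.03,0.008,0.0],"twist": 0.095}]}}

```text
clock: 0.93
eef_pos: [392.8, 372.8, 231.1]
tool_rot: [-3.141, 0.0, 1.878]
force: [1.1, 0.6, -0.1]
width: 84.9
gripper_force: 0.0
```

Request:
{"api": "drive_tool", "payload": {"motion": [{"fingers": 1.0,"linear": [-0.0295,0.011,0.0],"twist": 0.095},{"fingers": 1.0,"linear": [-0.028,0.0135,0.0],"twist": 0.095},{"fingers": 1.0,"linear": [-0.0265,0.016,0.0],"twist": 0.095},{"fingers": 1.0,"linear": [-0.036,0.0035,0.004],"twist": 0.095},{"fingers": 1.0,"linear": [-0.0355,0.007,0.004],"twist": 0.095}]}}

```text
clock: 1.35
eef_pos: [459.9, 227.8, 223.0]
tool_rot: [3.141, -0.0, 1.404]
force: [1.2, 0.9, -0.1]
width: 85.1
gripper_force: 0.0
```

Request:
{"api": "drive_tool", "payload": {"motion": [{"fingers": 1.0,"linear": [-0.0345,0.01,0.004],"twist": 0.095},{"fingers": 1.0,"linear": [-0.0335,0.0135,0.004],"twist": 0.095},{"fingers": 1.0,"linear": [-0.032,0.0165,0.004],"twist": 0.095},{"fingers": 1.0,"linear": [-0.0305,0.0195,0.004],"twist": 0.095},{"fingers": 1.0,"linear": [-0.0285,0.022,0.004],"twist": 0.095}]}}

```text
clock: 1.77
eef_pos: [480.6, 48.5, 203.0]
tool_rot: [-3.141, 0.0, 0.928]
force: [0.3, 0.1, -0.7]
width: 85.1
gripper_force: 0.0
```

Request:
{"api": "drive_tool", "payload": {"motion": [{"fingers": 1.0,"linear": [-0.026,0.025,0.004],"twist": 0.095},{"fingers": 1.0,"linear": [-0.024,0.027,0.004],"twist": 0.095},{"fingers": 1.0,"linear": [-0.021,0.0295,0.004],"twist": 0.095},{"fingers": 1.0,"linear": [-0.0185,0.031,0.004],"twist": 0.095},{"fingers": 1.0,"linear": [-0.0155,0.0325,0.004],"twist": 0.095}]}}

```text
clock: 2.18
eef_pos: [501.5, -130.7, 182.9]
tool_rot: [-3.141, 0.0, 0.453]
force: [0.9, 0.0, -0.6]
width: 85.2
gripper_force: 0.0
```

```bash
python3 -c "
from h import *
s=monitor.read_state();print(s['clock'],s['eef_pos'],s['tool_rot'],s['force'],s['qpos'])
plan([(527.5,-309.6,130,0,6),(527.5,-309.6,40,0,4)])"
```

```text
2.1833 [ 501.51391183 -130.7309708   182.9050177 ] [-3.14111811e+00  2.19731439e-04  4.53380059e-01] [ 0.87300704  0.0261922  -0.63824021] [-0.22509295  0.58876819  0.64908117  1.94618557 -0.50199643  0.77254793
 -0.40490071]
[{"fingers": 1.0, "linear": [-0.0092, 0.0287, 0.0088], "twist": 0.076}, {"fingers": 1.0, "linear": [-0.0069, 0.0293, 0.0088], "twist": 0.075}, {"fingers": 1.0, "linear": [-0.0048, 0.0298, 0.0089], "twist": 0.076}, {"fingers": 1.0, "linear": [-0.0024, 0.03, 0.0088], "twist": 0.075}, {"fingers": 1.0, "linear": [-0.0003, 0.0301, 0.0088], "twist": 0.076}]
[{"fingers": 1.0, "linear": [0.0021, 0.0301, 0.0088], "twist": 0.075}, {"fingers": 1.0, "linear": [0.0, -0.0, 0.0225], "twist": 0.0}, {"fingers": 1.0, "linear": [0.0, -0.0, 0.0225], "twist": 0.0}, {"fingers": 1.0, "linear": [0.0, -0.0, 0.0225], "twist": 0.0}, {"fingers": 1.0, "linear": [0.0, -0.0, 0.0225], "twist": 0.0}]
```

Request:
{"api": "drive_tool", "payload": {"motion": [{"fingers": 1.0,"linear": [-0.009,0.0285,0.009],"twist": 0.076},{"fingers": 1.0,"linear": [-0.007,0.0295,0.009],"twist": 0.075},{"fingers": 1.0,"linear": [-0.005,0.03,0.009],"twist": 0.076},{"fingers": 1.0,"linear": [-0.0025,0.03,0.009],"twist": 0.075},{"fingers": 1.0,"linear": [0.0,0.03,0.009],"twist": 0.076}]}}

```text
clock: 2.6
eef_pos: [523.9, -279.5, 137.4]
tool_rot: [-3.141, 0.001, 0.076]
force: [0.5, 0.3, -0.1]
width: 85.5
gripper_force: 0.0
```

Request:
{"api": "drive_tool", "payload": {"motion": [{"fingers": 1.0,"linear": [0.002,0.03,0.009],"twist": 0.075},{"fingers": 1.0,"linear": [0.0,0.0,0.022],"twist": 0.0},{"fingers": 1.0,"linear": [0.0,0.0,0.022],"twist": 0.0},{"fingers": 1.0,"linear": [0.0,0.0,0.02],"twist": 0.0},{"fingers": 1.0,"linear": [0.0,0.0,0.0],"twist": 0.0}]}}

```text
clock: 3.02
eef_pos: [526.1, -305.9, 61.1]
tool_rot: [-3.137, 0.006, 0.005]
force: [0.4, 1.0, 0.2]
width: 85.6
gripper_force: 0.0
```

```bash
python3 -c "
from h import *
s=monitor.read_state();print(s['clock'],s['eef_pos'],s['tool_rot'],s['force'])
a=shot('side','pics/s1.png')
cv2.imwrite('pics/s1c.png',cv2.resize(a['color'][240:350,270:400],None,fx=4,fy=4,interpolation=cv2.INTER_CUBIC))"
```

```text
3.0167 [ 526.13331675 -305.93884471   61.13213128] [-3.13705937  0.00623787  0.00457912] [0.44715333 0.95887621 0.24347302]
```

View pics/s1c.png

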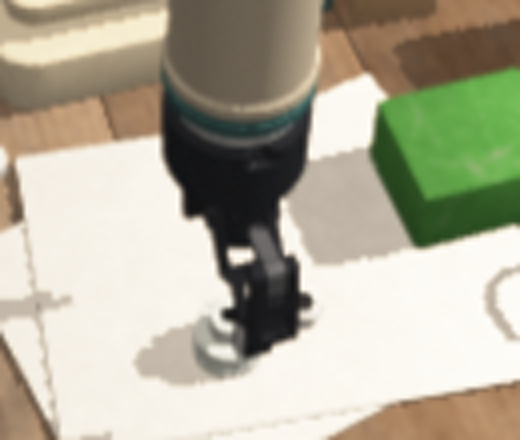

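The side crop shows the open gripper straddling the bush at full image ≈(328,322), with the near finger in front of it and nut_big clear at about (345,315).

Request:
{"api": "drive_tool", "payload": {"motion": [{"fingers": 1.0,"linear": [0.001,0.003,0.015],"twist": 0.0},{"fingers": 1.0,"linear": [0.0,0.0,0.018],"twist": 0.0},{"fingers": 1.0,"linear": [0.0,0.0,0.015],"twist": 0.0},{"fingers": 1.0,"linear": [0.0,0.0,0.0],"twist": 0.0},{"fingers": 1.0,"linear": [0.0,0.0,0.0],"twist": 0.0}]}}

```text
clock: 3.48
eef_pos: [529.3, -310.8, 16.9]
tool_rot: [-3.141, 0.001, 0.005]
force: [0.3, -0.6, 0.0]
width: 85.7
gripper_force: 0.0
```

Request:
{"api": "drive_tool", "payload": {"motion": [{"fingers": 1.0,"linear": [-0.0015,-0.001,0.006],"twist": 0.0},{"fingers": 0.5,"linear": [0.0,0.0,0.0],"twist": 0.0},{"fingers": 0.4,"linear": [0.0,0.0,0.0],"twist": 0.0},{"fingers": 0.3,"linear": [0.0,0.0,0.0],"twist": 0.0},{"fingers": 0.3,"linear": [0.0,0.0,0.0],"twist": 0.0}]}}

```text
clock: 3.9
eef_pos: [528.3, -310.1, 11.8]
tool_rot: [3.141, -0.001, 0.005]
force: [-2.3, 2.9, 31.5]
width: 38.6
gripper_force: 30.1
```

Request:
{"api": "drive_tool", "payload": {"motion": [{"fingers": 0.3,"linear": [0.0,0.0,0.0],"twist": 0.0},{"fingers": 0.3,"linear": [0.0,0.0,0.0],"twist": 0.0},{"fingers": 0.3,"linear": [0.0,0.0,0.0],"twist": 0.0},{"fingers": 0.3,"linear": [0.0,0.0,0.0],"twist": 0.0}]}}

```text
clock: 4.23
eef_pos: [528.4, -310.2, 12.2]
tool_rot: [3.141, -0.001, 0.005]
force: [-1.2, 0.8, 5.8]
width: 38.1
gripper_force: 59.9
```

Request:
{"api": "drive_tool", "payload": {"motion": [{"fingers": 0.3,"linear": [0.0,0.0,-0.005],"twist": 0.0},{"fingers": 0.3,"linear": [0.0,0.0,-0.02],"twist": 0.0},{"fingers": 0.3,"linear": [0.0,0.0,-0.04],"twist": 0.0},{"fingers": 0.3,"linear": [0.0,0.0,-0.04],"twist": 0.0},{"fingers": 0.3,"linear": [0.0,0.0,-0.02],"twist": 0.0}]}}

```text
clock: 4.65
eef_pos: [528.9, -311.5, 140.3]
tool_rot: [3.138, -0.003, 0.004]
force: [0.4, -0.6, -1.5]
width: 37.7
gripper_force: 60.9
```

```bash
python3 -c "
from h import *
s=monitor.read_state();print(s['force'],s['width'],s['eef_pos'])
L=j2w(-42,0);print(L)
plan([(500,0,160,0.06,10),(*L,150,0.172,10)],f=0.3)
a=shot('side','pics/s2.png')
cv2.imwrite('pics/s2c.png',cv2.resize(a['color'][210:340,260:420],None,fx=4,fy=4,interpolation=cv2.INTER_CUBIC))"
```

```text
[ 0.40438444 -0.59537575 -1.50802805] 37.70980466851372 [ 528.88249339 -311.54437685  140.33027196]
[503.61973389 219.51156649]
[{"fingers": 0.3, "linear": [-0.0028, -0.0312, -0.002], "twist": -0.006}, {"fingers": 0.3, "linear": [-0.0025, -0.0311, -0.0019], "twist": -0.005}, {"fingers": 0.3, "linear": [-0.0024, -0.0312, -0.002], "twist": -0.006}, {"fingers": 0.3, "linear": [-0.0023, -0.0313, -0.002], "twist": -0.005}, {"fingers": 0.3, "linear": [-0.002, -0.0312, -0.0019], "twist": -0.006}]
[{"fingers": 0.3, "linear": [-0.0019, -0.0312, -0.002], "twist": -0.006}, {"fingers": 0.3, "linear": [-0.0017, -0.0312, -0.002], "twist": -0.005}, {"fingers": 0.3, "linear": [-0.0016, -0.0313, -0.0019], "twist": -0.006}, {"fingers": 0.3, "linear": [-0.0013, -0.0313, -0.002], "twist": -0.005}, {"fingers": 0.3, "linear": [-0.0012, -0.0312, -0.002], "twist": -0.006}]
[{"fingers": 0.3, "linear": [0.0017, -0.0219, 0.001], "twist": -0.011}, {"fingers": 0.3, "linear": [0.0019, -0.0219, 0.001], "twist": -0.011}, {"fingers": 0.3, "linear": [0.0022, -0.0218, 0.001], "twist": -0.012}, {"fingers": 0.3, "linear": [0.0024, -0.0218, 0.001], "twist": -0.011}, {"fingers": 0.3, "linear": [0.0026, -0.0218, 0.001], "twist": -0.011}]
[{"fingers": 0.3, "linear": [0.0029, -0.0218, 0.001], "twist": -0.011}, {"fingers": 0.3, "linear": [0.0032, -0.0217, 0.001], "twist": -0.011}, {"fingers": 0.3, "linear": [0.0034, -0.0217, 0.001], "twist": -0.011}, {"fingers": 0.3, "linear": [0.0036, -0.0217, 0.001], "twist": -0.012}, {"fingers": 0.3, "linear": [0.0039, -0.0216, 0.001], "twist": -0.011}]
```

View pics/s2c.png

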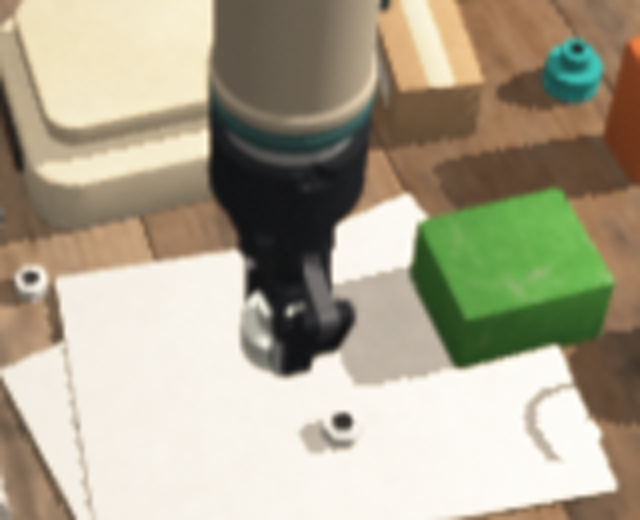

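The bush hangs level between the fingers (crop ≈(270,330)) and nut_big still stands on the paper. Carrying it to the lane.

Request:
{"api": "drive_tool", "payload": {"motion": [{"fingers": 0.3,"linear": [-0.0028,-0.031,-0.002],"twist": -0.006},{"fingers": 0.3,"linear": [-0.0025,-0.031,-0.002],"twist": -0.006},{"fingers": 0.3,"linear": [-0.0025,-0.031,-0.002],"twist": -0.005},{"fingers": 0.3,"linear": [-0.0025,-0.031,-0.002],"twist": -0.006},{"fingers": 0.3,"linear": [-0.002,-0.031,-0.002],"twist": -0.006}]}}

```text
clock: 5.12
eef_pos: [512.2, -153.4, 145.8]
tool_rot: [-3.141, 0.001, 0.034]
force: [1.0, -1.1, -2.6]
width: 37.8
gripper_force: 61.1
```

Request:
{"api": "drive_tool", "payload": {"motion": [{"fingers": 0.3,"linear": [-0.002,-0.031,-0.002],"twist": -0.006},{"fingers": 0.3,"linear": [-0.002,-0.031,-0.002],"twist": -0.006},{"fingers": 0.3,"linear": [-0.0015,-0.031,-0.002],"twist": -0.005},{"fingers": 0.3,"linear": [-0.001,-0.031,-0.002],"twist": -0.006},{"fingers": 0.3,"linear": [-0.001,-0.031,-0.002],"twist": -0.006}]}}

```text
clock: 5.53
eef_pos: [497.7, 1.0, 155.9]
tool_rot: [-3.141, 0.001, 0.063]
force: [0.1, 0.2, -3.7]
width: 37.7
gripper_force: 61.1
```

Request:
{"api": "drive_tool", "payload": {"motion": [{"fingers": 0.3,"linear": [0.0015,-0.022,0.001],"twist": -0.011},{"fingers": 0.3,"linear": [0.002,-0.022,0.001],"twist": -0.011},{"fingers": 0.3,"linear": [0.002,-0.022,0.001],"twist": -0.012},{"fingers": 0.3,"linear": [0.0025,-0.022,0.001],"twist": -0.011},{"fingers": 0.3,"linear": [0.0025,-0.022,0.001],"twist": -0.011}]}}

```text
clock: 5.95
eef_pos: [499.0, 111.0, 150.8]
tool_rot: [3.142, 0.001, 0.119]
force: [0.1, -0.9, -2.3]
width: 37.8
gripper_force: 61.2
```

Request:
{"api": "drive_tool", "payload": {"motion": [{"fingers": 0.3,"linear": [0.003,-0.022,0.001],"twist": -0.011},{"fingers": 0.3,"linear": [0.003,-0.022,0.001],"twist": -0.011},{"fingers": 0.3,"linear": [0.0035,-0.022,0.001],"twist": -0.011},{"fingers": 0.3,"linear": [0.0035,-0.021,0.001],"twist": -0.012},{"fingers": 0.3,"linear": [0.0,0.0,0.0],"twist": 0.0}]}}

```text
clock: 6.37
eef_pos: [499.6, 203.7, 145.9]
tool_rot: [-3.139, 0.002, 0.171]
force: [-1.3, 0.5, -2.8]
width: 37.6
gripper_force: 61.1
```

```bash
python3 -c "
from h import *
s=monitor.read_state();print(s['force'],s['width'],s['eef_pos'],s['tool_rot'],w2j(s['eef_pos']))
plan([(*j2w(-42,0),120,0.172,2),(*j2w(-42,0),26,0.172,4)],f=0.3)"
```

```text
[-1.2809402   0.5058986  -2.78642026] 37.571358117445165 [499.55930023 203.67880168 145.91793581] [-3.13850186e+00  1.90505352e-03  1.71459888e-01] [-48.71034768 -14.90418723]
[{"fingers": 0.3, "linear": [0.0034, -0.0075, 0.013], "twist": -0.0}, {"fingers": 0.3, "linear": [0.0033, -0.0074, 0.0129], "twist": -0.001}, {"fingers": 0.3, "linear": [0.0, -0.0, 0.0235], "twist": 0.0}, {"fingers": 0.3, "linear": [0.0, -0.0, 0.0235], "twist": 0.0}, {"fingers": 0.3, "linear": [0.0, -0.0, 0.0235], "twist": 0.0}]
[{"fingers": 0.3, "linear": [0.0, -0.0, 0.0235], "twist": 0.0}]
```

Request:
{"api": "drive_tool", "payload": {"motion": [{"fingers": 0.3,"linear": [0.0035,-0.0075,0.013],"twist": 0.0},{"fingers": 0.3,"linear": [0.0035,-0.0075,0.02],"twist": 0.0},{"fingers": 0.3,"linear": [0.0,0.0,0.03],"twist": 0.0},{"fingers": 0.3,"linear": [0.0,0.0,0.03],"twist": 0.0},{"fingers": 0.3,"linear": [0.0,0.0,0.01],"twist": 0.0}]}}

```text
clock: 6.78
eef_pos: [502.4, 212.5, 39.9]
tool_rot: [3.14, 0.007, 0.163]
force: [-0.6, -1.1, -3.3]
width: 37.9
gripper_force: 61.1
```

Request:
{"api": "drive_tool", "payload": {"motion": [{"fingers": 0.3,"linear": [0.0,0.0,0.0],"twist": 0.0},{"fingers": 0.3,"linear": [0.0,0.0,0.0],"twist": 0.0}]}}

```text
clock: 6.95
eef_pos: [505.5, 212.6, 44.1]
tool_rot: [3.141, 0.001, 0.162]
force: [0.2, -0.3, -2.9]
width: 37.9
gripper_force: 61.1
```

```bash
python3 -c "
from h import *
s=monitor.read_state();print(s['force'],s['width'],s['eef_pos'],s['tool_rot'],w2j(s['eef_pos']))
shot('top','pics/t3.png');a=shot('side','pics/s3.png')
t=load('pics/t3.npz')
A=cv2.resize(t['color'][185:270,210:290],(400,425),interpolation=cv2.INTER_CUBIC);B=cv2.resize(a['color'][125:210,225:305],(400,425),interpolation=cv2.INTER_CUBIC)
cv2.imwrite('pics/p3.png',np.hstack([A,B]))"
```

```text
[ 0.24129734 -0.33262003 -2.91699928] 37.875497533814105 [505.54368371 212.6432145   44.14778962] [3.14067146e+00 7.12150243e-04 1.62131980e-01] [-41.27997943  -7.09629568]
```

View pics/p3.png

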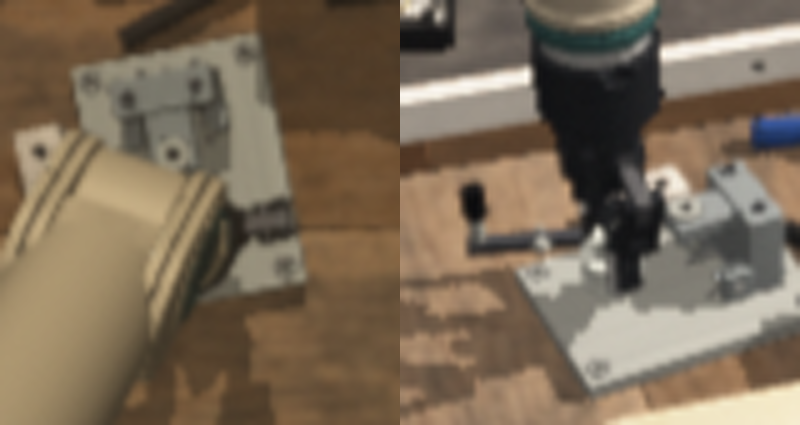

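The bush is now held above the base in front of the plate (side crop ≈(620,250)), with the clamp arm and knob clear to its left at crop (475,200). It needs 7 mm more to the left, then down.

Request:
{"api": "drive_tool", "payload": {"motion": [{"fingers": 0.3,"linear": [0.0,-0.007,0.0],"twist": -0.01},{"fingers": 0.3,"linear": [0.0,0.0,0.01],"twist": 0.0},{"fingers": 0.3,"linear": [0.0,0.0,0.011],"twist": 0.0},{"fingers": 0.3,"linear": [0.0,0.0,0.0],"twist": 0.0},{"fingers": 0.3,"linear": [0.0,0.0,0.0],"twist": 0.0}]}}

```text
clock: 7.47
eef_pos: [503.4, 220.4, 22.4]
tool_rot: [3.141, 0.002, 0.174]
force: [-0.3, 0.3, -3.8]
width: 37.6
gripper_force: 61.2
```

Request:
{"api": "drive_tool", "payload": {"motion": [{"fingers": 0.3,"linear": [0.0,0.0,0.001],"twist": 0.0},{"fingers": 0.3,"linear": [0.0,0.0,0.0],"twist": 0.0},{"fingers": 0.3,"linear": [0.0,0.0,0.0],"twist": 0.0}]}}

```text
clock: 7.72
eef_pos: [504.4, 220.5, 22.4]
tool_rot: [3.142, -0.0, 0.173]
force: [0.1, -0.3, -2.5]
width: 37.6
gripper_force: 61.2
```

Request:
{"api": "drive_tool", "payload": {"motion": [{"fingers": 0.3,"linear": [0.0,0.0,0.002],"twist": 0.0},{"fingers": 0.3,"linear": [0.0,0.0,0.0],"twist": 0.0},{"fingers": 0.3,"linear": [0.0,0.0,0.0],"twist": 0.0}]}}

```text
clock: 7.97
eef_pos: [504.2, 220.6, 20.3]
tool_rot: [-3.142, 0.0, 0.174]
force: [-0.3, -0.9, -2.2]
width: 37.7
gripper_force: 61.2
```

Request:
{"api": "drive_tool", "payload": {"motion": [{"fingers": 0.3,"linear": [0.0,0.0,0.001],"twist": 0.0},{"fingers": 0.3,"linear": [0.0,0.0,0.0],"twist": 0.0},{"fingers": 0.3,"linear": [0.0,0.0,0.0],"twist": 0.0}]}}

```text
clock: 8.22
eef_pos: [504.2, 220.6, 19.3]
tool_rot: [-3.142, 0.0, 0.174]
force: [0.1, -0.0, -1.6]
width: 37.6
gripper_force: 61.2
```

Request:
{"api": "drive_tool", "payload": {"motion": [{"fingers": 0.3,"linear": [0.0,0.0,0.0005],"twist": 0.0},{"fingers": 0.3,"linear": [0.0,0.0,0.0],"twist": 0.0},{"fingers": 0.3,"linear": [0.0,0.0,0.0],"twist": 0.0}]}}

```text
clock: 8.47
eef_pos: [504.2, 220.6, 19.1]
tool_rot: [-3.141, -0.0, 0.174]
force: [-1.1, 0.1, 1.4]
width: 37.6
gripper_force: 61.7
```

Request:
{"api": "drive_tool", "payload": {"motion": [{"fingers": 0.5,"linear": [0.0,0.0,0.0],"twist": 0.0},{"fingers": 0.6,"linear": [0.0,0.0,0.0],"twist": 0.0},{"fingers": 0.6,"linear": [0.0,0.0,0.0],"twist": 0.0},{"fingers": 0.6,"linear": [0.0,0.0,0.0],"twist": 0.0}]}}

```text
clock: 8.8
eef_pos: [504.4, 220.6, 18.8]
tool_rot: [3.142, -0.0, 0.174]
force: [0.3, 0.1, 0.1]
width: 51.2
gripper_force: 0.0
```

Request:
{"api": "drive_tool", "payload": {"motion": [{"fingers": 0.6,"linear": [0.0,0.0,-0.01],"twist": 0.0},{"fingers": 0.6,"linear": [0.0,0.0,-0.025],"twist": 0.0},{"fingers": 0.6,"linear": [0.0,0.0,-0.025],"twist": 0.0},{"fingers": 0.0,"linear": [-0.015,0.0,0.0],"twist": 0.0},{"fingers": 0.0,"linear": [-0.025,0.0,0.0],"twist": 0.0}]}}

```text
clock: 9.22
eef_pos: [468.6, 214.2, 81.1]
tool_rot: [-3.141, -0.008, 0.174]
force: [-0.3, 1.3, -0.9]
width: 27.6
gripper_force: 0.0
```

Request:
{"api": "drive_tool", "payload": {"motion": [{"fingers": 0.0,"linear": [0.0,0.0,0.0],"twist": 0.0},{"fingers": 0.0,"linear": [0.0,0.0,0.0],"twist": 0.0},{"fingers": 0.0,"linear": [0.0,0.0,0.0],"twist": 0.0},{"fingers": 0.0,"linear": [0.0,0.0,0.0],"twist": 0.0}]}}

```text
clock: 9.55
eef_pos: [466.0, 213.9, 79.1]
tool_rot: [3.142, -0.002, 0.174]
force: [-0.2, 0.5, -0.8]
width: -0.5
gripper_force: 0.0
```

```bash
python3 -c "
from h import *
s=monitor.read_state();print(s['force'],s['width'],s['eef_pos'],s['tool_rot'],w2j(s['eef_pos']))
t=shot('top','pics/t4.png');a=shot('side','pics/s4.png')
A=cv2.resize(t['color'][185:270,210:290],(400,425),interpolation=cv2.INTER_CUBIC);B=cv2.resize(a['color'][125:210,225:305],(400,425),interpolation=cv2.INTER_CUBIC)
cv2.imwrite('pics/p4.png',np.hstack([A,B]))"
```

```text
[-0.22853168  0.53148651 -0.82459889] -0.4613405173429151 [465.99340645 213.87683213  79.12538397] [ 3.14153465e+00 -1.53597913e-03  1.73789048e-01] [-80.03553227   0.8882749 ]
```

View pics/p4.png

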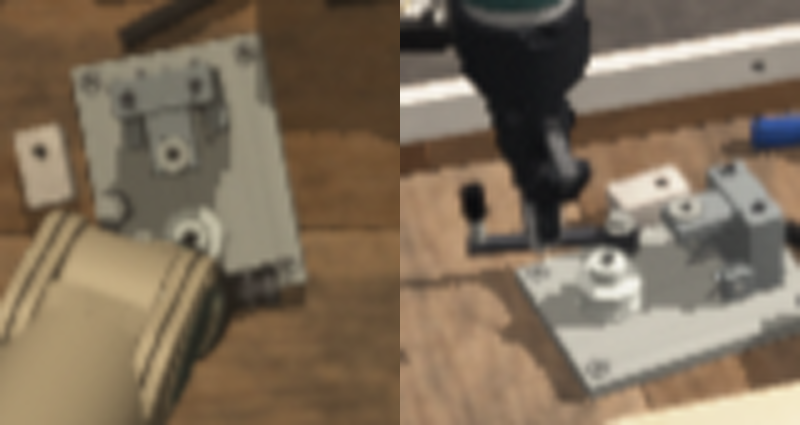

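The bush stands upright in the lane, with its bore at about top (247.5,232) and side (266,176), and the shut fingers are behind it. I'll check its lateral position against the head's own centreline.

```bash
python3 -c "
from h import *
t=load('pics/t4.npz');s=load('pics/s4.npz')
def dark(im,x,y,r,thr):
    g=cv2.cvtColor(im['color'],cv2.COLOR_BGR2GRAY).astype(float)[y-r:y+r+1,x-r:x+r+1]
    w=np.clip(thr-g,0,None); yy,xx=np.mgrid[-r:r+1,-r:r+1]; return np.array([x+(w*xx).sum()/w.sum(),y+(w*yy).sum()/w.sum()])
for n,p,q in[('bush',(248,232),(266,176)),('collar',(244,215),(282,166)),('hL',(235,205),(291,158)),('hR',(249,202),(297,166))]:
    a=dark(t,*p,2,110);b=dark(s,*q,2,110);X=tri([t,s],[a,b]);print(n,a.round(2),b.round(2),X.round(1),w2j(X).round(1),w2j(ray(t,a,X[2])).round(1))"
```

```text
bush [247.4  232.84] [267.17 174.38] [504.5 220.6  58. ] [-40.9   0.9] [-45.1   2.5]
collar [244.11 215.41] [282. 166.] [557.6 229.2  73.1] [12.9  0.3] [11.1  1. ]
hL [235.23 204.88] [290.55 157.52] [592.  256.2  79.7] [51.4 21. ] [49. 22.]
hR [248.61 201.95] [296.34 166.  ] [600.3 214.2  74.9] [ 52.3 -21.7] [ 50.6 -21. ]
```

Request:
{"api": "drive_tool", "payload": {"motion": [{"fingers": 0.0,"linear": [-0.002,0.0,0.025],"twist": 0.0},{"fingers": 0.0,"linear": [0.0,0.0,0.025],"twist": 0.0},{"fingers": 0.0,"linear": [0.0,0.0,0.011],"twist": 0.002},{"fingers": 0.0,"linear": [0.0,0.0,0.0],"twist": 0.0},{"fingers": 0.0,"linear": [0.0,0.0,0.0],"twist": 0.0}]}}

```text
clock: 10.07
eef_pos: [463.1, 212.9, 17.6]
tool_rot: [3.141, 0.001, 0.171]
force: [0.8, 0.3, 0.1]
width: 0.1
gripper_force: 0.0
```

Request:
{"api": "drive_tool", "payload": {"motion": [{"fingers": 0.0,"linear": [0.008,0.0,0.0],"twist": 0.0},{"fingers": 0.0,"linear": [0.008,0.0,0.0],"twist": 0.0},{"fingers": 0.0,"linear": [0.008,0.0,0.0],"twist": 0.0},{"fingers": 0.0,"linear": [0.008,0.0,0.0],"twist": 0.0},{"fingers": 0.0,"linear": [0.006,0.0,0.0],"twist": 0.0}]}}

```text
clock: 10.48
eef_pos: [501.9, 220.3, 18.4]
tool_rot: [-3.142, -0.002, 0.172]
force: [-1.3, 0.0, 1.4]
width: 0.0
gripper_force: 0.6
```

Request:
{"api": "drive_tool", "payload": {"motion": [{"fingers": 0.0,"linear": [0.005,0.0,0.0],"twist": 0.0},{"fingers": 0.0,"linear": [0.004,0.0,0.0],"twist": 0.0},{"fingers": 0.0,"linear": [0.003,0.0,0.0],"twist": 0.0},{"fingers": 0.0,"linear": [0.0,0.0,0.0],"twist": 0.0},{"fingers": 0.0,"linear": [0.0,0.0,0.0],"twist": 0.0}]}}

```text
clock: 10.9
eef_pos: [512.4, 221.9, 17.7]
tool_rot: [3.141, -0.0, 0.172]
force: [0.3, -1.0, 0.8]
width: 0.2
gripper_force: 0.0
```

```bash
python3 -c "
from h import *
s=monitor.read_state();print(s['force'],s['width'],s['eef_pos'],s['tool_rot'],w2j(s['eef_pos']))"
```

```text
[ 0.28810555 -0.99788516  0.84263505] 0.1680448371061701 [512.41454647 221.85969328  17.74226514] [ 3.14139351e+00 -4.48398865e-04  1.71708905e-01] [-32.93307051   0.80821872]
```

Request:
{"api": "drive_tool", "payload": {"motion": [{"fingers": 0.0,"linear": [0.003,0.0,0.0],"twist": 0.0},{"fingers": 0.0,"linear": [0.003,0.0,0.0],"twist": 0.0},{"fingers": 0.0,"linear": [0.002,0.0,0.0],"twist": 0.0},{"fingers": 0.0,"linear": [0.0005,0.0,0.0],"twist": 0.0},{"fingers": 0.0,"linear": [0.0,0.0,0.0],"twist": 0.0}]}}

```text
clock: 11.32
eef_pos: [520.9, 223.4, 17.8]
tool_rot: [3.141, -0.0, 0.172]
force: [0.2, -0.3, 0.5]
width: -0.0
gripper_force: 0.0
```

```bash
cat >> h.py <<'E'
def feel(n=6,ang=JY):
    F=[];P=[]
    for i in range(n):
        cams.get_image("side"); s=monitor.read_state(); F.append(s["force"]);P.append(s["eef_pos"])
    F=np.array(F);c,sn=np.cos(ang),np.sin(ang)
    f=np.c_[F@[c,sn,0],F@[-sn,c,0],F[:,2]]
    print("t",round(s["clock"],2),"F along/across/z",f.mean(0).round(2),"sd",f.std(0).round(2),"jig",w2j(np.mean(P,0)).round(2),"z",round(P[-1][2],2),"yaw",round(s["tool_rot"][2],3))
E
python3 -c "
from h import *
feel(8)"
```

```text
t 11.72 F along/across/z [-0.13 -0.25  0.08] sd [0.56 0.42 0.55] jig [-24.54   0.87] z 17.85 yaw 0.172
```

Request:
{"api": "drive_tool", "payload": {"motion": [{"fingers": 0.0,"linear": [0.0003,0.0,0.0],"twist": 0.0},{"fingers": 0.0,"linear": [0.0003,0.0,0.0],"twist": 0.0},{"fingers": 0.0,"linear": [0.0003,0.0,0.0],"twist": 0.0},{"fingers": 0.0,"linear": [0.0,0.0,0.0],"twist": 0.0}]}}

```text
clock: 12.05
eef_pos: [521.0, 223.5, 17.8]
tool_rot: [-3.141, 0.001, 0.172]
force: [-0.7, 0.3, 1.1]
width: 0.0
gripper_force: 0.7
```

Request:
{"api": "drive_tool", "payload": {"motion": [{"fingers": 0.0,"linear": [0.0003,0.0,0.0],"twist": 0.0},{"fingers": 0.0,"linear": [0.0003,0.0,0.0],"twist": 0.0},{"fingers": 0.0,"linear": [0.0003,0.0,0.0],"twist": 0.0},{"fingers": 0.0,"linear": [0.0,0.0,0.0],"twist": 0.0}]}}

```text
clock: 12.38
eef_pos: [522.3, 223.7, 17.7]
tool_rot: [-3.142, 0.0, 0.172]
force: [-0.5, -0.5, 0.5]
width: 0.1
gripper_force: 0.5
```

Request:
{"api": "drive_tool", "payload": {"motion": [{"fingers": 0.0,"linear": [0.0003,0.0,0.0],"twist": 0.0},{"fingers": 0.0,"linear": [0.0003,0.0,0.0],"twist": 0.0},{"fingers": 0.0,"linear": [0.0002,0.0,0.0],"twist": 0.0},{"fingers": 0.0,"linear": [0.0,0.0,0.0],"twist": 0.0},{"fingers": 0.0,"linear": [0.0,0.0,0.0],"twist": 0.0}]}}

```text
clock: 12.8
eef_pos: [523.2, 223.8, 17.8]
tool_rot: [3.142, -0.0, 0.172]
force: [-1.1, 0.3, -0.0]
width: 0.0
gripper_force: 0.4
```

Request:
{"api": "drive_tool", "payload": {"motion": [{"fingers": 0.0,"linear": [0.0003,0.0,0.0],"twist": 0.0},{"fingers": 0.0,"linear": [0.0003,0.0,0.0],"twist": 0.0},{"fingers": 0.0,"linear": [0.0002,0.0,0.0],"twist": 0.0},{"fingers": 0.0,"linear": [0.0,0.0,0.0],"twist": 0.0},{"fingers": 0.0,"linear": [0.0,0.0,0.0],"twist": 0.0}]}}

```text
clock: 13.22
eef_pos: [523.9, 223.9, 17.8]
tool_rot: [3.142, -0.0, 0.172]
force: [-0.7, 0.3, -0.1]
width: 0.2
gripper_force: 0.3
```

Request:
{"api": "drive_tool", "payload": {"motion": [{"fingers": 0.0,"linear": [0.0003,0.0,0.0],"twist": 0.0},{"fingers": 0.0,"linear": [0.0003,0.0,0.0],"twist": 0.0},{"fingers": 0.0,"linear": [0.0002,0.0,0.0],"twist": 0.0},{"fingers": 0.0,"linear": [0.0,0.0,0.0],"twist": 0.0},{"fingers": 0.0,"linear": [0.0,0.0,0.0],"twist": 0.0}]}}

```text
clock: 13.63
eef_pos: [524.7, 224.1, 17.8]
tool_rot: [-3.142, -0.0, 0.172]
force: [-0.6, -0.0, -0.8]
width: 0.1
gripper_force: 0.4
```

```bash
python3 -c "
from h import *
feel(6)"
```

```text
t 13.93 F along/across/z [-0.46  0.08 -0.58] sd [0.38 0.23 0.33] jig [-20.51   0.88] z 17.79 yaw 0.172
```

Request:
{"api": "drive_tool", "payload": {"motion": [{"fingers": 0.0,"linear": [0.0003,0.0,0.0],"twist": 0.0},{"fingers": 0.0,"linear": [0.0003,0.0,0.0],"twist": 0.0},{"fingers": 0.0,"linear": [0.0002,0.0,0.0],"twist": 0.0},{"fingers": 0.0,"linear": [0.0,0.0,0.0],"twist": 0.0},{"fingers": 0.0,"linear": [0.0,0.0,0.0],"twist": 0.0}]}}

```text
clock: 14.35
eef_pos: [525.0, 224.0, 17.8]
tool_rot: [-3.142, 0.001, 0.172]
force: [-2.9, -1.3, 0.1]
width: -0.2
gripper_force: 1.3
```

```bash
python3 -c "
from h import *
feel(3)"
```

```text
t 14.5 F along/across/z [-2.93 -0.99  1.68] sd [0.19 0.14 0.3 ] jig [-20.09   0.79] z 17.73 yaw 0.172
```

Request:
{"api": "drive_tool", "payload": {"motion": [{"fingers": 0.0,"linear": [0.0002,0.0001,0.0],"twist": 0.0},{"fingers": 0.0,"linear": [0.0002,0.0001,0.0],"twist": 0.0},{"fingers": 0.0,"linear": [0.0,0.0,0.0],"twist": 0.0},{"fingers": 0.0,"linear": [0.0,0.0,0.0],"twist": 0.0}]}}

```text
clock: 14.83
eef_pos: [525.5, 223.9, 17.7]
tool_rot: [3.142, 0.001, 0.172]
force: [-3.6, -1.6, 2.5]
width: 0.2
gripper_force: 2.0
```

```bash
python3 -c "
from h import *
feel(5)"
```

```text
t 15.08 F along/across/z [-4.06 -1.25  1.8 ] sd [0.38 0.57 0.52] jig [-19.63   0.56] z 17.75 yaw 0.172
```

```bash
python3 -c "
from h import *
feel(5);feel(5)
s=monitor.read_state();print(s['torque'],s['tool_rot'])"
```

```text
t 15.33 F along/across/z [-3.92 -1.54  1.83] sd [0.37 0.4  0.38] jig [-19.55   0.51] z 17.75 yaw 0.172
t 15.58 F along/across/z [-4.62 -1.9   1.38] sd [0.64 0.52 0.24] jig [-19.48   0.54] z 17.74 yaw 0.172
[-0.50575348  0.97408887  0.00878308] [3.14141538e+00 3.23109463e-04 1.71667937e-01]
```

Request:
{"api": "drive_tool", "payload": {"motion": [{"fingers": 0.0,"linear": [0.0,0.0002,0.0],"twist": 0.0},{"fingers": 0.0,"linear": [0.0,0.0001,0.0],"twist": 0.0},{"fingers": 0.0,"linear": [0.0,0.0,0.0],"twist": 0.0}]}}

```text
clock: 15.83
eef_pos: [525.9, 223.8, 17.7]
tool_rot: [-3.142, 0.0, 0.172]
force: [-3.8, -1.8, 1.7]
width: 0.1
gripper_force: 2.2
```

```bash
python3 -c "
from h import *
feel(5);feel(5)"
```

```text
t 16.08 F along/across/z [-4.65 -1.52  1.06] sd [0.17 0.39 0.56] jig [-19.29   0.4 ] z 17.76 yaw 0.172
t 16.33 F along/across/z [-4.28 -1.51  0.41] sd [0.54 0.42 0.37] jig [-19.3    0.41] z 17.77 yaw 0.172
```

Request:
{"api": "drive_tool", "payload": {"motion": [{"fingers": 0.0,"linear": [0.0,0.0002,0.0],"twist": 0.0},{"fingers": 0.0,"linear": [0.0,0.0002,0.0],"twist": 0.0},{"fingers": 0.0,"linear": [0.0,0.0,0.0],"twist": 0.0}]}}

```text
clock: 16.58
eef_pos: [526.5, 223.5, 17.8]
tool_rot: [3.141, -0.001, 0.172]
force: [-2.1, -1.9, -1.5]
width: 0.2
gripper_force: 1.3
```

```bash
python3 -c "
from h import *
feel(5);feel(5)"
```

```text
t 16.83 F along/across/z [-2.08 -1.48 -0.72] sd [0.46 0.25 0.32] jig [-1.879e+01 -1.000e-02] z 17.88 yaw 0.172
t 17.08 F along/across/z [-1.04 -1.2  -1.12] sd [0.52 0.27 0.37] jig [-18.82   0.1 ] z 17.94 yaw 0.172
```

Request:
{"api": "drive_tool", "payload": {"motion": [{"fingers": 0.0,"linear": [0.0002,0.0002,0.0],"twist": 0.0},{"fingers": 0.0,"linear": [0.0001,0.0002,0.0],"twist": 0.0},{"fingers": 0.0,"linear": [0.0,0.0,0.0],"twist": 0.0}]}}

```text
clock: 17.33
eef_pos: [526.6, 223.4, 17.9]
tool_rot: [-3.141, -0.0, 0.172]
force: [-1.1, -0.4, 1.2]
width: 0.3
gripper_force: 0.7
```

```bash
python3 -c "
from h import *
feel(4);feel(4)"
```

```text
t 17.53 F along/across/z [-0.95  0.3   0.55] sd [0.74 0.35 0.14] jig [-18.77  -0.14] z 17.92 yaw 0.172
t 17.73 F along/across/z [-1.18  0.75  0.59] sd [0.23 0.34 0.35] jig [-18.75  -0.21] z 17.91 yaw 0.172
```

Request:
{"api": "drive_tool", "payload": {"motion": [{"fingers": 0.0,"linear": [0.0002,0.0,0.0],"twist": 0.0},{"fingers": 0.0,"linear": [0.0002,0.0,0.0],"twist": 0.0},{"fingers": 0.0,"linear": [0.0,0.0,0.0],"twist": 0.0}]}}

```text
clock: 17.98
eef_pos: [526.6, 223.2, 17.8]
tool_rot: [-3.141, 0.0, 0.172]
force: [-1.9, -0.3, 0.9]
width: 0.2
gripper_force: 0.8
```

```bash
python3 -c "
from h import *
feel(4);feel(4)"
```

```text
t 18.18 F along/across/z [-1.59  0.53  1.04] sd [0.5  0.38 0.29] jig [-18.71  -0.41] z 17.8 yaw 0.172
t 18.38 F along/across/z [-1.32  0.27  1.49] sd [0.44 0.27 0.27] jig [-18.68  -0.41] z 17.81 yaw 0.172
```

Request:
{"api": "drive_tool", "payload": {"motion": [{"fingers": 0.0,"linear": [0.0002,0.0,0.0],"twist": 0.0},{"fingers": 0.0,"linear": [0.0002,0.0,0.0],"twist": 0.0},{"fingers": 0.0,"linear": [0.0,0.0,0.0],"twist": 0.0}]}}

```text
clock: 18.63
eef_pos: [527.0, 223.0, 17.8]
tool_rot: [3.141, 0.0, 0.172]
force: [-1.6, -0.7, 2.0]
width: -0.1
gripper_force: 1.3
```

```bash
python3 -c "
from h import *
feel(4);feel(4)"
```

```text
t 18.83 F along/across/z [-2.56 -0.48  1.89] sd [0.41 0.39 0.46] jig [-18.43  -0.57] z 17.76 yaw 0.172
t 19.03 F along/across/z [-2.84 -0.4   1.82] sd [0.44 0.31 0.42] jig [-18.38  -0.57] z 17.78 yaw 0.172
```

Request:
{"api": "drive_tool", "payload": {"motion": [{"fingers": 0.0,"linear": [0.0002,0.0002,0.0],"twist": 0.0},{"fingers": 0.0,"linear": [0.0001,0.0001,0.0],"twist": 0.0},{"fingers": 0.0,"linear": [0.0,0.0,0.0],"twist": 0.0}]}}

```text
clock: 19.28
eef_pos: [527.4, 222.8, 17.8]
tool_rot: [3.142, 0.0, 0.172]
force: [-2.7, -1.7, 2.6]
width: -0.0
gripper_force: 1.6
```

```bash
python3 -c "
from h import *
feel(4);feel(4)"
```

```text
t 19.48 F along/across/z [-3.35 -0.97  2.49] sd [0.3  0.63 0.24] jig [-18.03  -0.76] z 17.76 yaw 0.172
t 19.68 F along/across/z [-3.77 -0.71  2.19] sd [0.3  0.39 0.42] jig [-18.02  -0.76] z 17.77 yaw 0.172
```

Request:
{"api": "drive_tool", "payload": {"motion": [{"fingers": 0.0,"linear": [0.0,0.0002,-0.0001],"twist": 0.0},{"fingers": 0.0,"linear": [0.0,0.0001,-0.0001],"twist": 0.0},{"fingers": 0.0,"linear": [0.0,0.0,0.0],"twist": 0.0}]}}

```text
clock: 19.93
eef_pos: [527.6, 222.7, 17.8]
tool_rot: [3.142, -0.0, 0.172]
force: [-1.6, -1.3, -1.0]
width: 0.2
gripper_force: 1.1
```

```bash
python3 -c "
from h import *
feel(4);feel(4)"
```

```text
t 20.13 F along/across/z [-1.96 -0.21 -1.13] sd [1.02 0.55 0.38] jig [-17.78  -0.98] z 17.88 yaw 0.172
t 20.33 F along/across/z [-1.44 -0.72 -1.59] sd [0.38 0.21 0.5 ] jig [-17.78  -0.98] z 17.96 yaw 0.172
```

Request:
{"api": "drive_tool", "payload": {"motion": [{"fingers": 0.0,"linear": [0.0,0.0002,0.0],"twist": 0.0},{"fingers": 0.0,"linear": [0.0002,0.0002,0.0],"twist": 0.0},{"fingers": 0.0,"linear": [0.0002,0.0001,0.0],"twist": 0.0},{"fingers": 0.0,"linear": [0.0,0.0,0.0],"twist": 0.0}]}}

```text
clock: 20.67
eef_pos: [527.7, 222.5, 17.9]
tool_rot: [-3.141, 0.001, 0.172]
force: [-2.3, 0.1, -0.6]
width: 0.0
gripper_force: 1.2
```

```bash
python3 -c "
from h import *
feel(4);feel(4)"
```

```text
t 20.87 F along/across/z [-2.58  0.58 -0.83] sd [0.63 0.44 0.27] jig [-17.74  -1.23] z 17.94 yaw 0.172
t 21.07 F along/across/z [-2.55  0.77 -0.95] sd [0.81 0.34 0.48] jig [-17.73  -1.29] z 17.95 yaw 0.172
```

Request:
{"api": "drive_tool", "payload": {"motion": [{"fingers": 0.0,"linear": [0.0002,-0.0001,0.0],"twist": 0.0},{"fingers": 0.0,"linear": [0.0002,0.0,0.0],"twist": 0.0},{"fingers": 0.0,"linear": [0.0,0.0,0.0],"twist": 0.0}]}}

```text
clock: 21.32
eef_pos: [527.9, 222.4, 17.9]
tool_rot: [-3.141, 0.001, 0.172]
force: [-4.6, 0.8, -0.9]
width: 0.4
gripper_force: 2.0
```

```bash
python3 -c "
from h import *
feel(4);feel(5)"
```

```text
t 21.52 F along/across/z [-4.41  1.08 -0.23] sd [0.37 0.35 0.55] jig [-17.6   -1.34] z 17.89 yaw 0.172
t 21.77 F along/across/z [-4.83  0.85 -0.01] sd [0.43 0.35 0.62] jig [-17.55  -1.33] z 17.87 yaw 0.172
```

Stiffness has now jumped to about 12 N/mm, so both buttons are bearing. Bringing the push up to about 6.5 N.

Request:
{"api": "drive_tool", "payload": {"motion": [{"fingers": 0.0,"linear": [0.0002,-0.0001,0.0],"twist": 0.0},{"fingers": 0.0,"linear": [0.0001,-0.0001,0.0],"twist": 0.0},{"fingers": 0.0,"linear": [0.0,0.0,0.0],"twist": 0.0}]}}

```text
clock: 22.02
eef_pos: [528.0, 222.4, 17.9]
tool_rot: [3.142, 0.001, 0.172]
force: [-5.1, 0.6, -0.0]
width: -0.2
gripper_force: 2.8
```

```bash
python3 -c "
from h import *
feel(5)"
```

```text
t 22.27 F along/across/z [-5.74  0.42  0.1 ] sd [0.31 0.23 0.45] jig [-17.48  -1.31] z 17.89 yaw 0.172
```

Request:
{"api": "drive_tool", "payload": {"motion": [{"fingers": 0.0,"linear": [0.0002,0.0,0.0],"twist": 0.0},{"fingers": 0.0,"linear": [0.0,0.0,0.0],"twist": 0.0}]}}

```text
clock: 22.43
eef_pos: [528.0, 222.4, 17.9]
tool_rot: [-3.141, 0.002, 0.172]
force: [-6.0, -0.7, 0.3]
width: -0.1
gripper_force: 3.0
```

```bash
python3 -c "
from h import *
feel(7)"
```

```text
t 22.78 F along/across/z [-5.93  1.01  0.67] sd [0.38 0.67 0.21] jig [-17.46  -1.3 ] z 17.88 yaw 0.172
```

Request:
{"api": "drive_tool", "payload": {"motion": [{"fingers": 0.0,"linear": [0.0002,-0.0001,0.0],"twist": 0.0},{"fingers": 0.0,"linear": [0.0,0.0,0.0],"twist": 0.0}]}}

```text
clock: 22.95
eef_pos: [528.1, 222.4, 17.9]
tool_rot: [-3.142, 0.002, 0.172]
force: [-6.4, -0.4, 1.2]
width: 0.1
gripper_force: 3.1
```

```bash
python3 -c "
from h import *
feel(7)"
```

```text
t 23.3 F along/across/z [-6.21  0.37  1.21] sd [0.38 0.71 0.33] jig [-17.42  -1.29] z 17.89 yaw 0.172
```

Request:
{"api": "drive_tool", "payload": {"motion": [{"fingers": 0.0,"linear": [-0.0005,0.0,0.0],"twist": 0.0},{"fingers": 0.0,"linear": [-0.001,0.0,0.0],"twist": 0.0},{"fingers": 0.0,"linear": [-0.006,0.0,0.0],"twist": 0.0},{"fingers": 0.0,"linear": [-0.02,0.0,0.0],"twist": 0.0},{"fingers": 0.0,"linear": [-0.02,0.0,-0.01],"twist": 0.0}]}}

```text
clock: 23.72
eef_pos: [483.7, 214.0, 27.6]
tool_rot: [3.14, -0.004, 0.171]
force: [-0.0, 0.2, -0.0]
width: 0.1
gripper_force: 0.0
```

Request:
{"api": "drive_tool", "payload": {"motion": [{"fingers": 0.0,"linear": [0.0,0.0,-0.03],"twist": 0.05},{"fingers": 0.2,"linear": [0.0,0.0,-0.035],"twist": 0.1},{"fingers": 0.3,"linear": [0.0,0.0,-0.03],"twist": 0.1},{"fingers": 0.3,"linear": [0.0,0.0,0.0],"twist": 0.067},{"fingers": 0.3,"linear": [0.0,0.0,0.0],"twist": 0.0}]}}

```text
clock: 24.13
eef_pos: [485.2, 215.1, 125.3]
tool_rot: [-3.139, -0.007, -0.147]
force: [-0.5, 0.6, -0.9]
width: 26.1
gripper_force: 0.0
```

```bash
sed -i 's/^J=np.array.*/J=np.array([545.2,225.4]);JY=0.172/' h.py; python3 -c "
from h import *
s=monitor.read_state();print(s['clock'],s['force'],s['width'],s['eef_pos'],s['tool_rot'],s['qpos'])
t=shot('top','pics/t5.png');a=shot('side','pics/s5.png')
P=j2w(-13,52);K=np.array([432.5,287.5]);d=w2j(K)-[-13,52];print('pivot',P,'knob jig',w2j(K),np.linalg.norm(d),'ang',np.arctan2(-d[0],-d[1]))
plan([(*K,105,-0.145,5)],f=0.3)
A=cv2.resize(t['color'][185:270,210:290],(400,425),interpolation=cv2.INTER_CUBIC);B=cv2.resize(a['color'][125:210,225:305],(400,425),interpolation=cv2.INTER_CUBIC)
cv2.imwrite('pics/p5.png',np.hstack([A,B]))"
```

```text
24.1333 [-0.45622412  0.61138185 -0.91576471] 26.05797022565305 [485.20007148 215.11213619 125.33446633] [-3.13900504 -0.00741049 -0.14680272] [-0.97167413  0.75777455  0.80929018  1.97154419 -0.8048407   0.76008347
 -1.39687229]
pivot [523.49185709 274.4077191 ] knob jig [-100.40843499   80.47264245] 91.92891751659744 ang 1.8856996483042079
[{"fingers": 0.3, "linear": [-0.0121, -0.0129, 0.0036], "twist": 0.0}, {"fingers": 0.3, "linear": [-0.012, -0.013, 0.0037], "twist": 0.001}, {"fingers": 0.3, "linear": [-0.0121, -0.0129, 0.0036], "twist": 0.0}, {"fingers": 0.3, "linear": [-0.012, -0.0129, 0.0036], "twist": 0.001}, {"fingers": 0.3, "linear": [-0.0121, -0.0129, 0.0036], "twist": -0.0}]
```

View pics/p5.png

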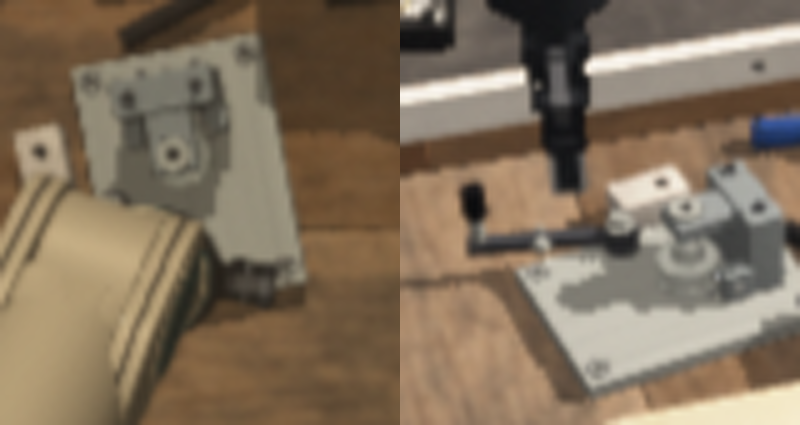

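The bush is seated under the drill plate (side crop ≈(687,262)) and the clamp is still open, with its knob at crop (473,200). Moving over the knob.

Request:
{"api": "drive_tool", "payload": {"motion": [{"fingers": 0.3,"linear": [-0.012,-0.013,0.0035],"twist": 0.0},{"fingers": 0.3,"linear": [-0.012,-0.013,0.0035],"twist": 0.0},{"fingers": 0.3,"linear": [-0.012,-0.013,0.0035],"twist": 0.0},{"fingers": 0.3,"linear": [-0.012,-0.013,0.0035],"twist": 0.0},{"fingers": 0.3,"linear": [-0.012,-0.013,0.0035],"twist": 0.0}]}}

```text
clock: 24.65
eef_pos: [431.8, 287.9, 104.4]
tool_rot: [3.141, 0.0, -0.144]
force: [-0.3, -0.4, 0.2]
width: 25.9
gripper_force: 0.0
```

Request:
{"api": "drive_tool", "payload": {"motion": [{"fingers": 0.3,"linear": [0.0,0.0,0.0],"twist": 0.0},{"fingers": 0.3,"linear": [0.0,0.0,0.0],"twist": 0.0}]}}

```text
clock: 24.82
eef_pos: [431.7, 287.9, 104.5]
tool_rot: [3.14, 0.001, -0.142]
force: [-0.0, -0.2, -0.1]
width: 25.6
gripper_force: 0.0
```

```bash
python3 -c "
from h import *
s=monitor.read_state();print(s['clock'],s['force'],s['width'],s['eef_pos'],s['tool_rot'],s['qpos'])
plan([(432.5,287.5,75,-0.145,3),(432.5,287.5,46,-0.145,3)],f=0.3)"
```

```text
24.8167 [-0.03820572 -0.24254515 -0.12967863] 25.58401944209686 [431.71658058 287.87848134 104.53922536] [ 3.14040218e+00  6.34945075e-04 -1.42212375e-01] [-1.13176259  0.78138089  0.78830659  2.00812816 -0.85486522  0.72256786
 -1.5123564 ]
[{"fingers": 0.3, "linear": [0.0003, 0.0001, 0.0098], "twist": 0.001}, {"fingers": 0.3, "linear": [0.0003, 0.0001, 0.0099], "twist": 0.001}, {"fingers": 0.3, "linear": [0.0002, 0.0001, 0.0098], "twist": 0.001}, {"fingers": 0.3, "linear": [0.0, -0.0, 0.0097], "twist": -0.0}, {"fingers": 0.3, "linear": [0.0, -0.0, 0.0097], "twist": -0.0}]
[{"fingers": 0.3, "linear": [0.0, -0.0, 0.0096], "twist": -0.0}]
```

Request:
{"api": "drive_tool", "payload": {"motion": [{"fingers": 0.32,"linear": [0.0005,0.0,0.015],"twist": 0.0},{"fingers": 0.32,"linear": [0.0,0.0,0.015],"twist": 0.0},{"fingers": 0.32,"linear": [0.0,0.0,0.01],"twist": 0.0},{"fingers": 0.32,"linear": [0.0,0.0,0.0],"twist": 0.0}]}}

```text
clock: 25.15
eef_pos: [432.4, 286.0, 63.9]
tool_rot: [3.139, 0.002, -0.146]
force: [-0.4, 0.7, -0.1]
width: 27.0
gripper_force: 0.0
```

Request:
{"api": "drive_tool", "payload": {"motion": [{"fingers": 0.32,"linear": [0.0,0.0,0.002],"twist": 0.0},{"fingers": 0.32,"linear": [0.0,0.0,0.002],"twist": 0.0},{"fingers": 0.32,"linear": [0.0,0.0,0.002],"twist": 0.0},{"fingers": 0.32,"linear": [0.0,0.0,0.0],"twist": 0.0}]}}

```text
clock: 25.48
eef_pos: [432.9, 287.6, 59.6]
tool_rot: [-3.141, -0.0, -0.145]
force: [-0.8, -0.0, -0.0]
width: 27.2
gripper_force: 0.0
```

Request:
{"api": "drive_tool", "payload": {"motion": [{"fingers": 0.32,"linear": [0.0,0.0,0.007],"twist": 0.0},{"fingers": 0.32,"linear": [0.0,0.0,0.007],"twist": 0.0},{"fingers": 0.32,"linear": [0.0,0.0,0.0],"twist": 0.0},{"fingers": 0.32,"linear": [0.0,0.003,0.0],"twist": 0.0},{"fingers": 0.32,"linear": [0.0,0.002,0.0],"twist": -0.04}]}}

```text
clock: 25.9
eef_pos: [432.0, 282.8, 45.3]
tool_rot: [-3.142, -0.0, -0.105]
force: [0.1, 3.2, -2.5]
width: 27.2
gripper_force: 1.6
```

Request:
{"api": "drive_tool", "payload": {"motion": [{"fingers": 0.32,"linear": [0.0005,0.0046,0.0],"twist": -0.06},{"fingers": 0.32,"linear": [0.0005,0.0092,0.0],"twist": -0.1},{"fingers": 0.32,"linear": [0.0005,0.0092,0.0],"twist": -0.1},{"fingers": 0.32,"linear": [0.0005,0.0092,0.0],"twist": -0.1},{"fingers": 0.32,"linear": [0.0005,0.0092,0.0],"twist": -0.1}]}}

```text
clock: 26.32
eef_pos: [437.5, 242.8, 45.5]
tool_rot: [-3.14, -0.0, 0.361]
force: [-0.9, 3.5, -2.6]
width: 27.6
gripper_force: 1.7
```

```bash
cat >> h.py <<'E'
PV=j2w(-13,52)
def arc():
    s=monitor.read_state(); d=s["eef_pos"][:2]-PV; phi=np.arctan2(d[1],d[0])%(2*np.pi)
    th=1.5*np.pi+JY-phi; yaw=s["tool_rot"][2]
    f=s["force"]; yt=np.array([np.sin(yaw),-np.cos(yaw)])
    print("t",round(s["clock"],2),"tool th",round(th,3),"R",np.linalg.norm(d).round(2),"yaw err",round(yaw-(phi-np.pi),3),"z",s["eef_pos"][2].round(1),"F tang",round(f[:2]@yt,2),"F",f.round(1),"w",round(s["width"],1),"q",s["qpos"].round(2))
E
python3 -c "
from h import *
arc()"
```

```text
t 26.32 tool th 1.391 R 91.61 yaw err 0.009 z 45.5 F tang -3.64 F [-0.9  3.5 -2.6] w 27.6 q [-0.9   0.8   0.52  2.08 -0.86  0.49 -0.93]
```

Request:
{"api": "drive_tool", "payload": {"motion": [{"fingers": 0.32,"linear": [0.0005,0.0092,0.0],"twist": -0.1},{"fingers": 0.32,"linear": [0.0005,0.0092,0.0],"twist": -0.1},{"fingers": 0.32,"linear": [0.0005,0.0092,0.0],"twist": -0.1},{"fingers": 0.32,"linear": [0.0005,0.0092,0.0],"twist": -0.1},{"fingers": 0.32,"linear": [0.0005,0.0092,0.0],"twist": -0.1}]}}

```text
clock: 26.73
eef_pos: [463.3, 205.2, 45.6]
tool_rot: [-3.139, -0.0, 0.861]
force: [-1.3, 3.2, -0.2]
width: 27.6
gripper_force: 1.6
```

```bash
python3 -c "
from h import *
arc()"
```

```text
t 26.73 tool th 0.888 R 91.69 yaw err 0.006 z 45.6 F tang -3.11 F [-1.3  3.2 -0.2] w 27.6 q [-0.72  0.77  0.39  2.06 -0.68  0.44 -0.52]
```

Request:
{"api": "drive_tool", "payload": {"motion": [{"fingers": 0.32,"linear": [0.0005,0.0092,0.0],"twist": -0.1},{"fingers": 0.32,"linear": [0.0005,0.0092,0.0],"twist": -0.1},{"fingers": 0.32,"linear": [0.0005,0.0092,0.0],"twist": -0.1},{"fingers": 0.32,"linear": [0.0003,0.006,0.0],"twist": -0.065},{"fingers": 0.32,"linear": [0.0002,0.0037,0.0],"twist": -0.04}]}}

```text
clock: 27.15
eef_pos: [495.8, 186.7, 45.5]
tool_rot: [-3.139, -0.0, 1.263]
force: [-2.3, 2.6, 1.6]
width: 27.4
gripper_force: 1.6
```

Request:
{"api": "drive_tool", "payload": {"motion": [{"fingers": 0.32,"linear": [0.0001,0.0028,0.0],"twist": -0.03},{"fingers": 0.32,"linear": [0.0,0.0018,0.0],"twist": -0.02},{"fingers": 0.32,"linear": [0.0,0.0018,0.0],"twist": -0.02},{"fingers": 0.32,"linear": [0.0,0.0009,0.0],"twist": -0.01},{"fingers": 0.32,"linear": [0.0,0.0009,0.0],"twist": -0.01}]}}

```text
clock: 27.57
eef_pos: [503.9, 184.5, 45.5]
tool_rot: [-3.141, 0.0, 1.351]
force: [-2.6, 0.9, 1.8]
width: 27.5
gripper_force: 1.6
```

```bash
cat >> h.py <<'E'
def tang(n=5):
    f=[];g=[]
    for i in range(n):
        cams.get_image("side"); s=monitor.read_state(); yaw=s["tool_rot"][2]; f.append(s["force"][:2]@[np.sin(yaw),-np.cos(yaw)]); g.append(s["force"][:2]@[np.cos(yaw),np.sin(yaw)])
    print("tang",np.mean(f).round(2),"rad",np.mean(g).round(2),"sd",np.std(f).round(2),np.round(f,1)); arc()
E
python3 -c "
from h import *
arc();tang(4)"
```

```text
t 27.57 tool th 0.386 R 91.99 yaw err -0.006 z 45.5 F tang -2.71 F [-2.6  0.9  1.8] w 27.5 q [-0.59  0.77  0.29  1.98 -0.47  0.45 -0.17]
tang -2.51 rad 0.94 sd 0.08 [-2.5 -2.5 -2.4 -2.6]
t 27.77 tool th 0.383 R 92.04 yaw err -0.01 z 45.5 F tang -2.64 F [-2.4  1.3  2. ] w 27.4 q [-0.59  0.77  0.29  1.98 -0.47  0.45 -0.17]
```

Request:
{"api": "drive_tool", "payload": {"motion": [{"fingers": 0.32,"linear": [0.0002,0.0055,0.0],"twist": -0.06},{"fingers": 0.32,"linear": [0.0002,0.0055,0.0],"twist": -0.06},{"fingers": 0.32,"linear": [0.0001,0.0046,0.0],"twist": -0.05},{"fingers": 0.32,"linear": [0.0001,0.0028,0.0],"twist": -0.03},{"fingers": 0.32,"linear": [0.0,0.001,0.0],"twist": -0.01}]}}

```text
clock: 28.18
eef_pos: [523.7, 182.2, 45.3]
tool_rot: [-3.141, 0.0, 1.56]
force: [-2.7, 1.2, 0.6]
width: 27.4
gripper_force: 1.5
```

```bash
python3 -c "
from h import *
arc()"
```

```text
t 28.18 tool th 0.17 R 92.25 yaw err -0.012 z 45.3 F tang -2.75 F [-2.7  1.2  0.6] w 27.4 q [-0.54  0.78  0.24  1.93 -0.38  0.47 -0.04]
```

Request:
{"api": "drive_tool", "payload": {"motion": [{"fingers": 0.32,"linear": [0.0,0.0004,0.0],"twist": -0.004},{"fingers": 0.32,"linear": [0.0,0.0004,0.0],"twist": -0.004},{"fingers": 0.32,"linear": [0.0,0.0004,0.0],"twist": -0.004},{"fingers": 0.32,"linear": [0.0,0.0004,0.0],"twist": -0.004},{"fingers": 0.32,"linear": [0.0,0.0004,0.0],"twist": -0.004}]}}

```text
clock: 28.6
eef_pos: [525.3, 182.2, 45.4]
tool_rot: [-3.141, 0.0, 1.58]
force: [-2.4, 0.9, -0.1]
width: 27.5
gripper_force: 1.6
```

```bash
python3 -c "
from h import *
tang(3)"
```

```text
tang -2.54 rad 1.63 sd 0.58 [-3.  -2.9 -1.7]
t 28.75 tool th 0.151 R 92.26 yaw err -0.012 z 45.4 F tang -1.72 F [-1.7  1.8 -0. ] w 27.5 q [-0.54  0.78  0.24  1.93 -0.37  0.48 -0.02]
```

Request:
{"api": "drive_tool", "payload": {"motion": [{"fingers": 0.32,"linear": [-0.0001,0.0005,0.0],"twist": -0.006},{"fingers": 0.32,"linear": [0.0,0.0005,0.0],"twist": -0.006},{"fingers": 0.32,"linear": [0.0,0.0005,0.0],"twist": -0.006},{"fingers": 0.32,"linear": [0.0,0.0005,0.0],"twist": -0.006},{"fingers": 0.32,"linear": [0.0,0.0005,0.0],"twist": -0.006}]}}

```text
clock: 29.17
eef_pos: [528.1, 182.3, 45.4]
tool_rot: [-3.141, -0.0, 1.61]
force: [-3.1, 2.4, -0.7]
width: 27.3
gripper_force: 1.5
```

```bash
python3 -c "
from h import *
tang(3)"
```

```text
tang -3.04 rad 1.79 sd 0.25 [-3.4 -2.9 -2.9]
t 29.32 tool th 0.121 R 92.28 yaw err -0.012 z 45.5 F tang -2.86 F [-2.9  1.4 -1.4] w 27.6 q [-0.53  0.78  0.23  1.92 -0.36  0.48 -0.  ]
```

Request:
{"api": "drive_tool", "payload": {"motion": [{"fingers": 0.32,"linear": [0.0,0.0003,0.0],"twist": -0.004},{"fingers": 0.32,"linear": [0.0,0.0003,0.0],"twist": -0.004},{"fingers": 0.32,"linear": [0.0,0.0003,0.0],"twist": -0.004},{"fingers": 0.32,"linear": [0.0,0.0003,0.0],"twist": -0.004}]}}

```text
clock: 29.65
eef_pos: [529.2, 182.4, 45.5]
tool_rot: [-3.141, -0.0, 1.626]
force: [-3.9, 1.4, -1.8]
width: 26.9
gripper_force: 1.5
```

```bash
python3 -c "
from h import *
tang(3)"
```

```text
tang -2.75 rad 2.06 sd 0.24 [-2.8 -2.4 -3. ]
t 29.8 tool th 0.109 R 92.31 yaw err -0.008 z 45.5 F tang -3.0 F [-3.1  1.5 -1.7] w 27.7 q [-0.53  0.79  0.23  1.92 -0.35  0.48  0.01]
```

Request:
{"api": "drive_tool", "payload": {"motion": [{"fingers": 0.32,"linear": [-0.0001,0.0004,0.0],"twist": -0.004},{"fingers": 0.32,"linear": [-0.0001,0.0004,0.0],"twist": -0.004},{"fingers": 0.32,"linear": [0.0,0.0004,0.0],"twist": -0.004},{"fingers": 0.32,"linear": [0.0,0.0004,0.0],"twist": -0.004}]}}

```text
clock: 30.13
eef_pos: [530.9, 182.2, 45.5]
tool_rot: [-3.142, -0.0, 1.642]
force: [-3.2, 1.2, -0.7]
width: 27.4
gripper_force: 1.5
```

```bash
python3 -c "
from h import *
tang(3)"
```

```text
tang -2.86 rad 2.32 sd 0.42 [-2.8 -2.4 -3.4]
t 30.28 tool th 0.09 R 92.55 yaw err -0.011 z 45.5 F tang -3.4 F [-3.5  1.8 -0.7] w 27.2 q [-0.52  0.79  0.23  1.91 -0.35  0.48  0.02]
```

Request:
{"api": "drive_tool", "payload": {"motion": [{"fingers": 0.32,"linear": [0.0,0.0003,0.0],"twist": -0.003},{"fingers": 0.32,"linear": [0.0,0.0003,0.0],"twist": -0.003},{"fingers": 0.32,"linear": [0.0,0.0003,0.0],"twist": -0.003}]}}

```text
clock: 30.53
eef_pos: [531.8, 182.3, 45.5]
tool_rot: [-3.142, -0.0, 1.651]
force: [-2.8, 1.5, -1.5]
width: 27.4
gripper_force: 1.5
```

```bash
python3 -c "
from h import *
tang(3)"
```

```text
tang -2.67 rad 2.01 sd 0.14 [-2.8 -2.7 -2.5]
t 30.68 tool th 0.081 R 92.55 yaw err -0.011 z 45.5 F tang -2.49 F [-2.6  1.4 -0.6] w 27.1 q [-0.52  0.79  0.22  1.91 -0.34  0.48  0.02]
```

Request:
{"api": "drive_tool", "payload": {"motion": [{"fingers": 0.32,"linear": [0.0002,0.0003,0.0],"twist": -0.003},{"fingers": 0.32,"linear": [0.0001,0.0003,0.0],"twist": -0.003},{"fingers": 0.32,"linear": [0.0001,0.0003,0.0],"twist": -0.003},{"fingers": 0.32,"linear": [0.0,0.0003,0.0],"twist": -0.003}]}}

```text
clock: 31.02
eef_pos: [532.9, 182.4, 45.5]
tool_rot: [-3.141, 0.0, 1.663]
force: [-3.6, 0.7, 1.3]
width: 27.4
gripper_force: 1.6
```

```bash
python3 -c "
from h import *
tang(3)"
```

```text
tang -3.34 rad 0.79 sd 0.35 [-3.7 -3.4 -2.9]
t 31.17 tool th 0.068 R 92.53 yaw err -0.012 z 45.5 F tang -2.88 F [-2.9  0.2  0.2] w 27.2 q [-0.52  0.79  0.22  1.91 -0.34  0.49  0.03]
```

Request:
{"api": "drive_tool", "payload": {"motion": [{"fingers": 0.32,"linear": [0.0001,0.0003,0.0],"twist": -0.003},{"fingers": 0.32,"linear": [0.0,0.0003,0.0],"twist": -0.003},{"fingers": 0.32,"linear": [0.0,0.0003,0.0],"twist": -0.003}]}}

```text
clock: 31.42
eef_pos: [533.8, 182.5, 45.5]
tool_rot: [-3.141, 0.0, 1.672]
force: [-2.7, -0.9, 0.9]
width: 27.1
gripper_force: 1.7
```

```bash
python3 -c "
from h import *
tang(3)"
```

```text
tang -3.53 rad -0.87 sd 0.16 [-3.5 -3.3 -3.7]
t 31.57 tool th 0.059 R 92.46 yaw err -0.012 z 45.5 F tang -3.73 F [-3.6 -1.3 -0.2] w 27.4 q [-0.52  0.79  0.22  1.9  -0.34  0.49  0.04]
```

Request:
{"api": "drive_tool", "payload": {"motion": [{"fingers": 0.32,"linear": [0.0,0.0003,0.0],"twist": -0.003},{"fingers": 0.32,"linear": [0.0,0.0003,0.0],"twist": -0.003},{"fingers": 0.32,"linear": [0.0,0.0003,0.0],"twist": -0.003}]}}

```text
clock: 31.82
eef_pos: [534.7, 182.7, 45.5]
tool_rot: [-3.141, 0.0, 1.681]
force: [-2.5, -1.3, 0.9]
width: 27.0
gripper_force: 1.7
```

```bash
python3 -c "
from h import *
tang(4)"
```

```text
tang -3.16 rad -1.75 sd 0.48 [-3.1 -3.9 -3.1 -2.5]
t 32.02 tool th 0.049 R 92.41 yaw err -0.013 z 45.5 F tang -2.51 F [-2.3 -1.8  0.6] w 27.5 q [-0.52  0.79  0.22  1.9  -0.33  0.49  0.04]
```

Request:
{"api": "drive_tool", "payload": {"motion": [{"fingers": 0.32,"linear": [-0.0001,0.0003,0.0],"twist": -0.003},{"fingers": 0.32,"linear": [0.0,0.0003,0.0],"twist": -0.003},{"fingers": 0.32,"linear": [0.0,0.0003,0.0],"twist": -0.003}]}}

```text
clock: 32.27
eef_pos: [535.6, 182.8, 45.5]
tool_rot: [-3.141, 0.0, 1.69]
force: [-3.3, -2.9, 1.3]
width: 27.2
gripper_force: 1.8
```

```bash
python3 -c "
from h import *
tang(4)"
```

```text
tang -3.63 rad -2.8 sd 0.29 [-3.2 -3.7 -4.  -3.6]
t 32.47 tool th 0.039 R 92.43 yaw err -0.014 z 45.5 F tang -3.58 F [-3.1 -3.9  0.9] w 27.1 q [-0.52  0.79  0.22  1.9  -0.33  0.49  0.05]
```

Request:
{"api": "drive_tool", "payload": {"motion": [{"fingers": 0.32,"linear": [-0.0002,0.0,0.0],"twist": 0.0},{"fingers": 0.32,"linear": [-0.0002,0.0003,0.0],"twist": 0.0},{"fingers": 0.32,"linear": [0.0,0.0003,0.0],"twist": 0.0}]}}

```text
clock: 32.72
eef_pos: [536.2, 182.8, 45.5]
tool_rot: [-3.141, -0.0, 1.69]
force: [-4.3, -3.1, 0.7]
width: 27.3
gripper_force: 1.8
```

```bash
python3 -c "
from h import *
tang(4)"
```

```text
tang -3.45 rad -2.11 sd 0.34 [-4.  -3.  -3.3 -3.5]
t 32.92 tool th 0.033 R 92.56 yaw err -0.02 z 45.5 F tang -3.46 F [-3.1 -3.4  1.1] w 27.4 q [-0.51  0.79  0.22  1.9  -0.33  0.49  0.05]
```

Request:
{"api": "drive_tool", "payload": {"motion": [{"fingers": 0.32,"linear": [-0.0002,0.0003,0.0],"twist": -0.005},{"fingers": 0.32,"linear": [-0.0001,0.0003,0.0],"twist": -0.005},{"fingers": 0.32,"linear": [0.0,0.0003,0.0],"twist": -0.005}]}}

```text
clock: 33.17
eef_pos: [536.7, 182.9, 45.4]
tool_rot: [-3.141, -0.001, 1.706]
force: [-3.9, -1.7, 1.3]
width: 27.4
gripper_force: 2.3
```

```bash
python3 -c "
from h import *
tang(4)"
```

```text
tang -4.68 rad -0.43 sd 0.42 [-4.9 -4.  -4.9 -5. ]
t 33.37 tool th 0.027 R 92.45 yaw err -0.011 z 45.5 F tang -5.01 F [-4.9 -1.3  0.9] w 27.4 q [-0.51  0.79  0.21  1.89 -0.32  0.49  0.06]
```

Request:
{"api": "drive_tool", "payload": {"motion": [{"fingers": 0.32,"linear": [0.0,0.0002,0.0],"twist": -0.001},{"fingers": 0.32,"linear": [0.0,0.0001,0.0],"twist": 0.0},{"fingers": 0.32,"linear": [0.0,0.0,0.0],"twist": 0.0}]}}

```text
clock: 33.62
eef_pos: [537.1, 182.9, 45.5]
tool_rot: [-3.141, -0.0, 1.706]
force: [-5.1, -0.2, 3.2]
width: 27.2
gripper_force: 2.5
```

```bash
python3 -c "
from h import *
tang(5)"
```

```text
tang -5.19 rad 0.42 sd 0.59 [-6.  -4.9 -5.3 -4.3 -5.5]
t 33.87 tool th 0.024 R 92.49 yaw err -0.013 z 45.4 F tang -5.52 F [-5.6 -0.1  1.4] w 27.6 q [-0.51  0.79  0.21  1.89 -0.32  0.49  0.06]
```

Request:
{"api": "drive_tool", "payload": {"motion": [{"fingers": 0.32,"linear": [0.0,0.0002,0.0],"twist": 0.0},{"fingers": 0.32,"linear": [0.0,0.0001,0.0],"twist": 0.0},{"fingers": 0.32,"linear": [0.0,0.0,0.0],"twist": 0.0}]}}

```text
clock: 34.12
eef_pos: [537.3, 182.9, 45.4]
tool_rot: [-3.141, -0.0, 1.706]
force: [-4.6, -1.6, 1.5]
width: 27.5
gripper_force: 2.7
```

```bash
python3 -c "
from h import *
tang(6)"
```

```text
tang -5.14 rad 0.48 sd 0.54 [-4.1 -5.5 -5.1 -5.7 -4.8 -5.6]
t 34.42 tool th 0.023 R 92.55 yaw err -0.014 z 45.4 F tang -5.63 F [-5.5 -1.1  2.9] w 26.9 q [-0.51  0.79  0.21  1.89 -0.32  0.49  0.06]
```

Request:
{"api": "drive_tool", "payload": {"motion": [{"fingers": 0.32,"linear": [0.0,0.0002,0.0],"twist": 0.0},{"fingers": 0.32,"linear": [0.0,0.0002,0.0],"twist": 0.0},{"fingers": 0.32,"linear": [0.0,0.0,0.0],"twist": 0.0}]}}

```text
clock: 34.67
eef_pos: [537.4, 182.9, 45.4]
tool_rot: [-3.14, -0.0, 1.706]
force: [-5.1, -0.3, 3.5]
width: 27.4
gripper_force: 2.9
```

```bash
python3 -c "
from h import *
tang(6);print(monitor.read_state()['gripper_force'])"
```

```text
tang -5.84 rad 0.28 sd 0.53 [-6.5 -6.5 -5.1 -5.8 -5.6 -5.5]
t 34.97 tool th 0.021 R 92.58 yaw err -0.016 z 45.4 F tang -5.51 F [-5.5 -0.3  1.7] w 27.2 q [-0.51  0.79  0.21  1.89 -0.32  0.49  0.06]
2.858291119337082
```

Request:
{"api": "drive_tool", "payload": {"motion": [{"fingers": 0.32,"linear": [0.0,0.0002,0.0],"twist": 0.0},{"fingers": 0.32,"linear": [0.0,0.0,0.0],"twist": 0.0},{"fingers": 0.32,"linear": [0.0,0.0,0.0],"twist": 0.0}]}}

```text
clock: 35.22
eef_pos: [537.5, 182.9, 45.4]
tool_rot: [-3.14, -0.0, 1.706]
force: [-6.7, -1.0, 2.1]
width: 27.3
gripper_force: 3.0
```

```bash
python3 -c "
from h import *
tang(6);print(monitor.read_state()['gripper_force'])"
```

```text
Traceback (most recent call last):
  File "h.py", line 53, in tang
    cams.get_image("side"); s=monitor.read_state(); yaw=s["tool_rot"][2]; f.append(s["force"][:2]@[np.sin(yaw),-np.cos(yaw)]); g.append(s["force"][:2]@[np.cos(yaw),np.sin(yaw)])
    ~~~~~~~~~~~~~~^^^^^^^^
ValueError: 200 camera calls are used up
```

gf 3.0 corresponds to about 6.0 N tangential, so the nose carries about 5 N. Backing off now.

Request:
{"api": "drive_tool", "payload": {"motion": [{"fingers": 0.32,"linear": [0.0,-0.001,0.0],"twist": 0.0},{"fingers": 0.32,"linear": [0.0,-0.002,0.0],"twist": 0.0},{"fingers": 0.32,"linear": [0.0,-0.0025,0.0],"twist": 0.0},{"fingers": 0.32,"linear": [0.0,0.0,0.0],"twist": 0.0},{"fingers": 0.32,"linear": [0.0,0.0,0.0],"twist": 0.0}]}}

```text
clock: 35.83
eef_pos: [534.1, 182.1, 45.8]
tool_rot: [3.139, -0.0, 1.706]
force: [0.1, 0.5, -0.4]
width: 27.5
gripper_force: 0.0
```

Request:
{"api": "drive_tool", "payload": {"motion": [{"fingers": 0.32,"linear": [0.0,-0.0015,0.0],"twist": 0.0},{"fingers": 0.32,"linear": [0.0,0.0,-0.004],"twist": 0.0},{"fingers": 0.32,"linear": [0.0,0.0,-0.01],"twist": 0.0},{"fingers": 0.32,"linear": [0.0,0.0,-0.02],"twist": 0.0},{"fingers": 0.32,"linear": [0.0,0.0,-0.03],"twist": 0.0}]}}

```text
clock: 36.25
eef_pos: [530.1, 181.2, 109.1]
tool_rot: [-3.138, 0.001, 1.706]
force: [1.0, 0.9, -0.3]
width: 27.6
gripper_force: 0.0
```

Request:
{"api": "drive_tool", "payload": {"motion": [{"fingers": 0.32,"linear": [0.0,0.0,-0.03],"twist": 0.0},{"fingers": 0.32,"linear": [0.0,0.0,-0.03],"twist": 0.0},{"fingers": 0.32,"linear": [0.0,0.0,0.0],"twist": 0.0},{"fingers": 0.32,"linear": [0.0,0.0,0.0],"twist": 0.0}]}}

```text
clock: 36.58
eef_pos: [533.0, 182.2, 172.2]
tool_rot: [3.136, -0.001, 1.706]
force: [-0.2, 0.3, -0.4]
width: 27.0
gripper_force: 0.0
```

```bash
python3 -c "
from cell import ctrl
print(ctrl.finish_job())"
```

```text
the job is handed in; nothing more can be done
None
```

I seated the bush on both rest buttons with a push of about 6.3 N (estimated 4–5.5 N each), swung the clamp in to an estimated 5 N at the nose, backed the gripper clear and handed the job in at about 37 s; the camera calls had run out, so I had no picture of the final clamped state.

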